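Stand the kiln posts, then hold the sprung kiln lid just short of its balance

ROBOT

A 6-joint arm with a two-finger parallel gripper is mounted at the origin on the work surface. World frame = base frame: x ahead of the robot, y to its left, z up, the work surface at z = 0. Lengths are in m, angles in rad, forces in N, time in s.
With the tool pointing down it reaches from about 0.275 to 0.775 m from the base axis. Payload 14.6 kg.
Tool frame: the origin (TCP) lies on the mounting face of the last link; the fingertips stand 173 mm ahead of it and the grasp point (between the pads) lies 155 mm ahead of it (env.nose_length is the x of the fingertips in the tool frame, in m); x points along the fingers, y is the direction in which the jaws open and shut, and the axes are right-handed (so a half turn about x gives the same grasp; the last joint's range is limited). The gripper opens to 85 mm and grips with 20 to 120 N. Pads are 22 mm wide; open, the fingers measure 114 mm over their backs; the gripper's body (76 mm by 85 mm) begins 54 mm behind the grasp point. The pads swing forward as they close: fully open they stand 13 mm farther back than shut.
Start: joints at [0.982, 0.263, -0.048, 1.259, 0, 1.415], TCP at [0.221, 0.476, 0.405] pointing down, gripper open.
Joint ranges: [-2.65, 2.65], [-0.89, 1.7], [-1.18, 1.37], [-2.13, 2.11], [-1.35, 1.29], [-3.14, 3.14]. Speed limits (rad/s): [1.89, 1.89, 2.57, 2.79, 3.14, 3.14].

INTERFACE

Orientations are given as a unit quaternion [w, x, y, z].
In Python, from cell import env gives the robot as it stands.
- The arm moves only by the tool play_rows, never from a script. Its argument "increments" is a list of rows, each an object with "gripper": the finger opening in cm, from 0 to 8.54; "dp": the shift along the tool's x, y, z in cm, a list of three; "spin": the turn about the tool's x in rad. A call has 1 to 12 rows; each row shifts and turns the commanded pose from where the row before left it, along the tool's axes as they then stand; what a row does not reach is not made up. A row lasts 1/12 s, in which the tool goes at most 41.7 mm and 7.16 degrees, less where a joint would pass 70% of its speed; a pose out of reach is approached as far as the arm can. A call is refused whole if a number of a shift passes 4.17 or a number of a turn 0.125, either way. A call with a gripper value outside its range is refused whole. The fingers move at their own pace and stop on an object; "newtons" is the grip in N (left out, the last holds). Time passes only in rows, so rows that do not move let the fingers close. It gives the time, the measured TCP pose, the force and the opening at its end, in the units of the state.
- env.get_state(): the state, without advancing time (a new reading comes with each control period).
- env.camera(name): name is "side" or "top"; returns the picture (480x640x3 uint8, red, green, blue); there is no depth.
- env.calibration(name): a dict with "fx", "fy", "cx", "cy" (pixels), "k1" (the pictures are not rectified: a ray, as slopes to the right and down, at radius r is drawn at 1 + k1 r^2 times it, then the intrinsics apply), "extrinsics" (4x4, takes a point from camera to world coordinates). Camera axes: x right, y down, z forward; pixel columns grow to the right and rows downward; lengths in m; the calibration is good to about 2 mm. A picture is of the moment at which its call begins. calibration takes no time and is no camera call.
- env.close_job(): hands the job in, once; it reports no verdict.
Trained networks look in the newest picture that a camera, given by its name, has taken for a name from the list of things; names that differ only in an ending like _2 or _b are one class to them, and where a whole thing is asked for, a point or a joint stands for the part that bears it (a point fixed in the world has none). Each returns a list of dicts, best first, with "conf" (0 to 1); they miss things now and then, are a little off and sometimes report something else, mostly with a low value. They report only what shows in the picture. A call takes as long as a camera call.
- env.silhouettes(target, camera): "pixels" (480x640 bool, what is visible of it) and "centre" ([row, column] in pixels, amid what is visible of it).
- env.mark_of(target, camera): "centre" ([row, column] in pixels: a listed point, or the origin of a listed thing).
The state is a dict: "clock": time; "joint_positions": joint angles; "dq": joint speeds; "joint_torque": joint torques, N m; "tcp_pos": TCP position; "eef_rot": TCP orientation; "contact_force": force on the tool from outside, world axes, zero at the start; "moment": the same for the moment, N m; "gripper_width": opening from 0.0 (shut) to 1.0 (fully open).
Only numpy, scipy, OpenCV 4.12 (cv2) and the standard library are available. Lean on these libraries where they do the work, as an engineer would, in place of code of your own. Each camera call takes 0.05 s, during which the arm holds its last target.

TASK

Stand the two loose round kiln posts upright in the two empty sockets of the terracotta setter block, fully down, leaving the third post where it is. Then take the bench kiln's sprung lid by its wooden handle, raise it until it is a few degrees past its balance point (do not let it swing far open), bring it back to a few degrees short of the balance and finish holding it there, still in the gripper, so that I can load the kiln. Leave everything else on the table where it is.

Things in the scene. Friction and masses are not known exactly. Their poses are not given: they have to be found in the camera images.
- post_a: Loose round white ceramic kiln post, upright, 24 mm in diameter, 80 mm tall, 50 to 100 g; origin at the centre of its underside, z along its axis. The same as post_b; either may go in either empty socket.
- post_b: The second loose post, identical to post_a, standing nearby; origin at the centre of its underside.
- post_seated: A third identical post that already stands in the end socket setter_hole0; it stays there. Origin at the centre of its underside, 10 mm above the table; its top is 90 mm above the table.
- setter: Fixed terracotta setter block, 70 mm (its x) by 180 mm (its y) by 35 mm high; origin at the centre of its underside, on the table. Three round sockets in a row along its y, 56 mm apart, 27 mm in diameter (1.5 mm play all round a post, mouth chamfered 2 mm), 25 mm deep: a seated post's underside is 10 mm and its top 90 mm above the table.
- setter_hole0 (a point): Centre of the mouth of the end socket (towards the block's -y) that is already taken by post_seated; 35 mm above the table.
- setter_hole1 (a point): Centre of the mouth of the middle socket, empty; 35 mm above the table.
- setter_hole2 (a point): Centre of the mouth of the other end socket (towards the block's +y), empty; 35 mm above the table.
- kiln: Fixed small bench kiln, steel jacket: 190 mm (its x, front faces -x, towards the robot) by 240 mm (its y), body 125 mm high; closed lid's top 155 mm above the table. Origin at the centre of its underside, on the table. The lid's hinge axis runs along its y, 95 mm behind the origin (+x) and 125 mm above the table; the shut handle's centre lies 235 mm in front of the axis and 18 mm above it, and swings up about it.
- lid_handle (a point): Centre of the lid's wooden handle: a barrel 22 mm in diameter, 36 mm long, along the kiln's y (parallel to the hinge), on a 14 mm wide stem, 45 mm in front of the lid's front edge (34 mm free gap). 143 mm above the table when shut. Pinch its flat ends (closing along the kiln's y): it then pivots between the pads while the gripper keeps pointing down. Turns with the lid; y along the hinge.
- lid (a joint): Lid angle in rad: 0 shut (level), grows as it opens upward, stop at 1.4. Weighs 0.9 kg; a spring carries most of it. Balance point at 0.75 rad (43 degrees; handle centre about 298 mm above the table): a free lid falls shut below it and swings on open above it. About 1.1 N up at the handle starts it; near the balance some tenths of a newton hold it, so keep it gripped.

How it is judged:
By the outcome, as a careful person would: the job done as asked, in the order asked, and still so for the second after the job is handed in, while the arm keeps its last pose, push and grip.
It also fails if it takes over 69 s, if anything falls off the work surface, if the arm or the gripper's body presses on something with over 40 N, if the wrist force passes 120 N, or if a joint passes its speed limit or range.

## Working session

There is one attempt and no reset: what is moved stays moved. The work goes in short steps, Python scripts to look and compute and a tool call to move; the robot and the scene stay as the last step left them, time stands still between calls to the robot, and variables do not carry over. Pictures are saved under pics/ and viewed, and the job is handed in when it is done.

Besides the shell and the picture viewer there is one more tool, called after "Call:" as name([rows], argument=value, ...), one row to a line, values as JSON. play_rows: Moves the arm, as the interface text tells. Its arguments: {"type":"object","properties":{"increments":{"type":"array","items":{"type":"object","properties":{"gripper":{"type":"number"},"dp":{"type":"array","items":{"type":"number"}},"spin":{"type":"number"}}}},"newtons":{"type":"number"}},"required":["increments"]}

```bash
mkdir -p pics; ls
cat > h.py <<'E'
import numpy as np, cv2
from cell import env
def K(c):
    d=env.calibration(c); return d
def proj(c,P):
    d=K(c); T=np.linalg.inv(np.array(d["extrinsics"])); p=T[:3,:3]@np.array(P,float)+T[:3,3]
    x,y=p[0]/p[2],p[1]/p[2]; s=1+d["k1"]*(x*x+y*y)
    return np.array([d["fy"]*y*s+d["cy"], d["fx"]*x*s+d["cx"]]) # row,col
def ray(c,rc):
    d=K(c); u=(rc[1]-d["cx"])/d["fx"]; v=(rc[0]-d["cy"])/d["fy"]; x,y=u,v
    for _ in range(30):
        s=1+d["k1"]*(x*x+y*y); x,y=u/s,v/s
    E=np.array(d["extrinsics"]); r=E[:3,:3]@np.array([x,y,1]); return E[:3,3],r/np.linalg.norm(r)
def atz(c,rc,z):
    o,r=ray(c,rc); return o+r*(z-o[2])/r[2]
def save(c,name):
    im=env.camera(c); cv2.imwrite("pics/"+name,im[:,:,::-1]); return im
E
python3 - <<'E'
from h import *
np.set_printoptions(precision=4,suppress=True)
for c in("side","top"):
    save(c,c+"0.png"); print(c,env.calibration(c))
    for n in ["post_a","setter","setter_hole0","setter_hole1","setter_hole2","kiln","lid_handle"]:
        print(n,[(np.round(m["conf"],2),np.round(m["centre"],1)) for m in env.mark_of(n,c)])
print(env.get_state())
E
```

```text
pics
side {'fx': 595.9284382806708, 'fy': 595.9284382806708, 'cx': 322.03520864042275, 'cy': 235.91503653234224, 'k1': -0.0010527540131190663, 'extrinsics': array([[ 0.9996, -0.0214,  0.0156,  0.5462],
       [-0.0256, -0.6265,  0.779 , -0.958 ],
       [-0.0069, -0.7791, -0.6268,  0.8231],
       [ 0.    ,  0.    ,  0.    ,  1.    ]])}
post_a [(np.float64(0.87), array([408. , 328.3])), (np.float64(0.63), array([414. , 267.5]))]
setter [(np.float64(0.81), array([300.3, 290.8]))]
setter_hole0 [(np.float64(0.89), array([312.4, 288.1])), (np.float64(0.79), array([285.5, 288. ])), (np.float64(0.72), array([268.3, 293.9]))]
setter_hole1 [(np.float64(0.89), array([312.4, 288.1])), (np.float64(0.79), array([285.5, 288. ])), (np.float64(0.72), array([268.3, 293.9]))]
setter_hole2 [(np.float64(0.89), array([312.4, 288.1])), (np.float64(0.79), array([285.5, 288. ])), (np.float64(0.72), array([268.3, 293.9]))]
kiln [(np.float64(0.96), array([199.4, 325.5]))]
lid_handle [(np.float64(0.75), array([154.2, 259.3]))]
top {'fx': 537.8601409159018, 'fy': 537.8601409159018, 'cx': 309.1287834966933, 'cy
[... 453 characters left out ...]
er_hole1 [(np.float64(0.65), array([277.9, 346.5]))]
setter_hole2 [(np.float64(0.65), array([277.9, 346.5]))]
kiln [(np.float64(0.63), array([283.9, 349.6]))]
lid_handle [(np.float64(0.94), array([321. , 169.3]))]
{'clock': 0.8, 'joint_positions': array([ 0.9817,  0.2631, -0.0483,  1.2594,  0.    ,  1.4155]), 'dq': array([-0.0006,  0.0011,  0.001 , -0.001 , -0.0011,  0.0014]), 'joint_torque': array([ -0.002 , -63.7384,  38.4766,   0.0008,  -0.0002,   0.    ]), 'tcp_pos': array([0.2207, 0.4764, 0.4047]), 'eef_rot': array([ 0.6905,  0.1522,  0.6905, -0.1522]), 'contact_force': array([ 0.6304, -0.1263,  0.1646]), 'moment': array([-0.0407,  0.0079,  0.0048]), 'gripper_width': 1.0011439028632738}
```

View pics/side0.png

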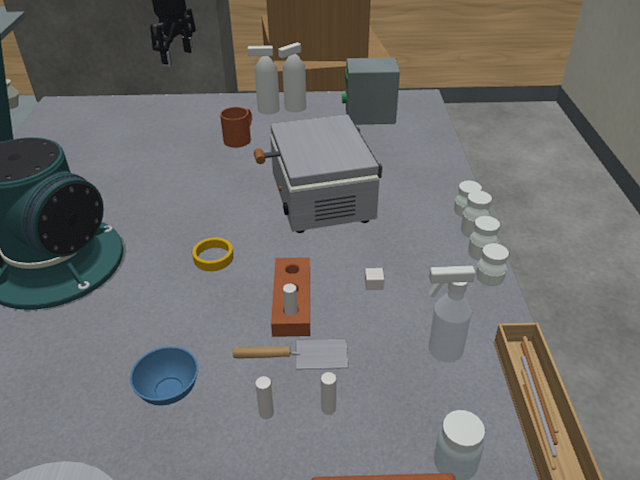

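View pics/top0.png

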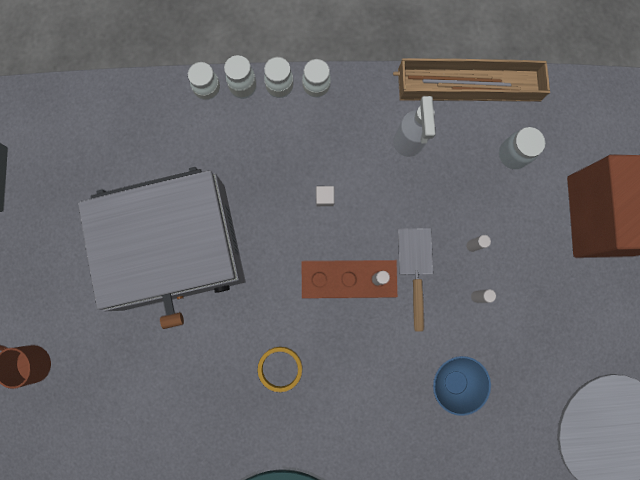

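```bash
cat > m.py <<'E'
from h import *
from scipy.optimize import minimize
np.set_printoptions(precision=4,suppress=True)
t=np.linspace(0,2*np.pi,48)
def cylmask(c,x,y,z0,z1,r=.012,S=4):
    P=[proj(c,[x+r*np.cos(a),y+r*np.sin(a),z]) for a in t for z in(z0,z1)]
    P=np.array(P)[:,::-1]; h=cv2.convexHull(P.astype(np.float32))
    m=np.zeros((480,640),np.uint8); cv2.fillConvexPoly(m,np.round(h*16).astype(np.int32),255,cv2.LINE_AA,4); return m/255.
def circ(c,x,y,z,r): return np.array([proj(c,[x+r*np.cos(a),y+r*np.sin(a),z]) for a in t])
E
python3 - <<'E'
from m import *
for c in("side","top"):
    env.camera(c)
    for s in env.silhouettes("post_a",c):
        px=s["pixels"]; print(c,s["conf"],s["centre"],px.sum())
        z0,z1=(0,.08)
        g=atz(c,s["centre"],.045)[:2]
        if px.sum()<30: continue
        best=minimize(lambda p:np.abs(cylmask(c,p[0],p[1],z0,z1)-px).sum(),g,method="Nelder-Mead",options=dict(initial_simplex=[g,g+[.008,0],g+[0,.008]]))
        print("  z0=0 fit",best.x,best.fun)
        b2=minimize(lambda p:np.abs(cylmask(c,p[0],p[1],.035,.09)-px).sum(),g,method="Nelder-Mead",options=dict(initial_simplex=[g,g+[.008,0],g+[0,.008]]))
        print("  seated fit",b2.x,b2.fun)
    im=cv2.imread(f"pics/{c}0.png")
    if c=="top": x0,x1,y0,y1=290,410,250,310
    else: x0,x1,y0,y1=260,325,250,340
    cr=cv2.resize(im[y0:y1,x0:x1],None,fx=6,fy=6,interpolation=cv2.INTER_CUBIC); cv2.imwrite(f"pics/{c}_set.png",cr)
im=cv2.imread("pics/top0.png"); cv2.imwrite("pics/top_h.png",cv2.resize(im[160:340,70:250],None,fx=3.3,fy=3.3,interpolation=cv2.INTER_CUBIC))
E
```

```text
side 0.92 [394.0, 267.2] 607Traceback (most recent call last):
  File "<stdin>", line 9, in <module>
    res = _minimize_neldermead(fun, x0, args, callback, bounds=bounds,
                               **options)
    fxcc = func(xcc)
    fx = function(np.copy(x), *(wrapper_args + args))
  File "<stdin>", line 9, in <lambda>
  File "m.py", line 6, in cylmask
    P=[proj(c,[x+r*np.cos(a),y+r*np.sin(a),z]) for a in t for z in(z0,z1)]
       ~~~~^^^^^^^^^^^^^^^^^^^^^^^^^^^^^^^^^^^
  File "h.py", line 6, in proj
    d=K(c); T=np.linalg.inv(np.array(d["extrinsics"])); p=T[:3,:3]@np.array(P,float)+T[:3,3]
  File "h.py", line 4, in K
    d=env.calibration(c); return d
ValueError: time passes only in moves, steps and waits
```

```bash
python3 - <<'E'
s=open('h.py').read()
s=s.replace('''    d=env.calibration(c); return d''','''    if c not in _C: _C[c]=env.calibration(c)
    return _C[c]''').replace('def K','_C={}\ndef K',1)
open('h.py','w').write(s)
E
python3 - <<'E'
from m import *
for c in("side","top"):
    env.camera(c)
    for s in env.silhouettes("post_a",c):
        px=s["pixels"]; print(c,s["conf"],s["centre"],px.sum())
        g=atz(c,s["centre"],.045)[:2]
        if px.sum()<30: continue
        for z0,z1 in((0,.08),(.035,.09)):
            best=minimize(lambda p:np.abs(cylmask(c,p[0],p[1],z0,z1)-px).sum(),g,method="Nelder-Mead",options=dict(initial_simplex=[g,g+[.008,0],g+[0,.008]]))
            print("  fit",z0,best.x,best.fun)
    im=cv2.imread(f"pics/{c}0.png")
    if c=="top": x0,x1,y0,y1=290,410,250,310
    else: x0,x1,y0,y1=260,325,250,340
    cr=cv2.resize(im[y0:y1,x0:x1],None,fx=6,fy=6,interpolation=cv2.INTER_CUBIC); cv2.imwrite(f"pics/{c}_set.png",cr)
im=cv2.imread("pics/top0.png"); cv2.imwrite("pics/top_h.png",cv2.resize(im[160:340,70:250],None,fx=3.3,fy=3.3,interpolation=cv2.INTER_CUBIC))
print(env.get_state()["clock"])
E
```

```text
side 0.84 [396.0, 268.1] 624
  fit 0 [ 0.4659 -0.387 ] 82.70196078431373
  fit 0.035 [ 0.4674 -0.3981] 140.52156862745096
side 0.61 [391.2, 330.2] 601
  fit 0 [ 0.5659 -0.3803] 92.95294117647057
  fit 0.035 [ 0.5657 -0.3951] 112.49019607843138
side 0.61 [297.8, 287.7] 416
  fit 0 [ 0.5019 -0.1612] 146.4156862745098
  fit 0.035 [ 0.5036 -0.1919] 34.48627450980392
top 0.84 [298.1, 483.2] 251
  fit 0 [ 0.4649 -0.3865] 86.43921568627451
  fit 0.035 [ 0.4649 -0.3806] 51.72549019607843
top 0.57 [243.6, 476.6] 267
  fit 0 [ 0.5648 -0.3802] 70.90588235294118
  fit 0.035 [ 0.5634 -0.3754] 35.47450980392157
1.1
```

View pics/top_set.png

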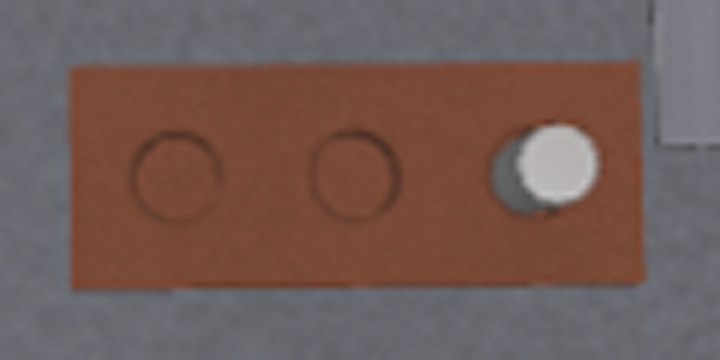

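View pics/top_h.png

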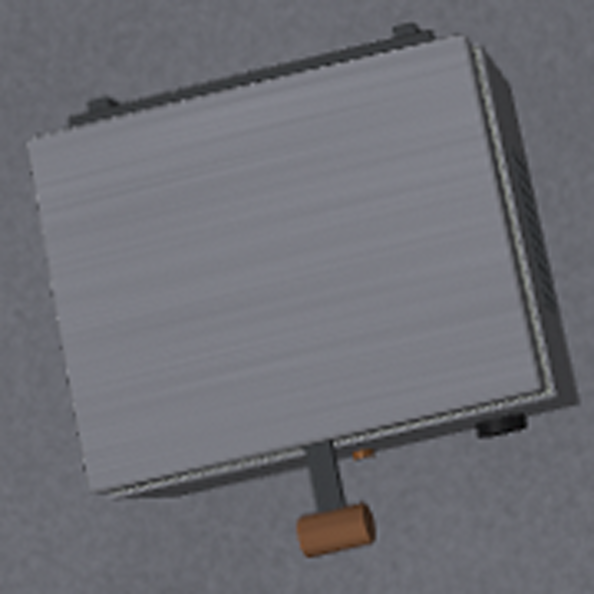

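View pics/side_set.png

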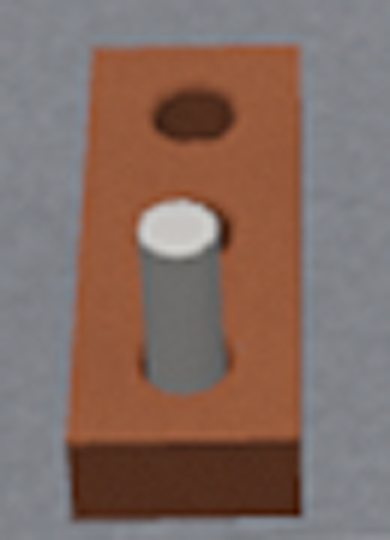

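Run:
```python
from m import *
from scipy.optimize import least_squares
def un(p,f,o): return [(p[1]+.5)/f-.5+o[1],(p[0]+.5)/f-.5+o[0]]
tc=[un(p,6,(290,250)) for p in[(70,67),(640,62),(646,282),(72,289)]]
th=[un(p,6,(290,250)) for p in[(176,177),(355,176)]]
sc=[un(p,6,(260,250)) for p in[(92,47),(300,47),(300,441),(68,440)]]
sh=[un(p,6,(260,250)) for p in[(194,115)]]
for n,c,L in(("topc","top",tc),("toph","top",th),("sidec","side",sc),("sideh","side",sh)):
    print(n,[atz(c,p,.035)[:2] for p in L])
kc=[un(p,3.3,(70,160)) for p in[(27,143),(465,37),(553,392),(95,490)]]
Q=[atz("top",p,.155)[:2] for p in kc]; print("lid",Q)
for i in range(4):
    d=Q[(i+1)%4]-Q[i]; print(np.linalg.norm(d),np.degrees(np.arctan2(d[1],d[0])))
print("kiln c",np.mean(Q,0))
hp=un((335,530),3.3,(70,160)); print("handle",hp,atz("top",hp,.150)[:2],atz("side",(155,260),.148)[:2])
# seated post fit from top image whiteness
im=cv2.imread("pics/top0.png")
m=(im.min(2)>140).astype(np.uint8)
n,l,s,ce=cv2.connectedComponentsWithStats(m)
for i in range(1,n):
    if 60<s[i,4]<400: print(ce[i],s[i,4],atz("top",ce[i][::-1],.08)[:2],atz("top",ce[i][::-1],.09)[:2])
```

```text
topc [array([ 0.5387, -0.0462]), array([ 0.537 , -0.2257]), array([ 0.4679, -0.2252]), array([ 0.4693, -0.0457])]
toph [array([ 0.5036, -0.0788]), array([ 0.5029, -0.1348])]
sidec [array([ 0.4688, -0.0448]), array([ 0.5388, -0.0471]), array([ 0.5372, -0.2262]), array([ 0.4681, -0.2235])]
sideh [array([ 0.5036, -0.0801])]
lid [array([0.6348, 0.3368]), array([0.6849, 0.1043]), array([0.5012, 0.0588]), array([0.4542, 0.2948])]
0.23783163006697955 -77.85178504061739
0.1892298041356215 -166.08109333168724
0.24061058145067557 101.25840302465726
0.18542874598736647 13.105255529046435
kiln c [0.5688 0.1987]
handle [320.25757575757575, 171.16666666666669] [0.4333 0.1708] [0.4351 0.1664]
[428.3687 115.4721] 377 [ 0.8049 -0.2907] [ 0.8013 -0.2883]
[324.5888 194.0461] 304 [ 0.6564 -0.0914] [ 0.6543 -0.0911]
[484.0504 240.7395] 119 [ 0.5653 -0.3823] [ 0.5642 -0.379 ]
[382.381  276.8571] 126 [ 0.5033 -0.1921] [ 0.5028 -0.1907]
[489.4068 295.5   ] 118 [ 0.4651 -0.3872] [ 0.465  -0.3838]
[602.4444 383.5694] 72 [ 0.2949 -0.6003] [ 0.2966 -0.5947]
```

```bash
cat >> h.py <<'E'
from scipy.spatial.transform import Rotation as Ro
def R():
    q=env.get_state()["eef_rot"]; return Ro.from_quat([q[1],q[2],q[3],q[0]]).as_matrix()
def plan(x,y,z,ang=None):
    """needed spin and dp (cm) in tool axes. ang: desired angle (deg) of tool y axis in world, mod 180"""
    s=env.get_state(); r=R(); p=s["tcp_pos"]; d=np.array([x,y,z])-p
    cur=np.degrees(np.arctan2(r[1,1],r[0,1]))
    print("t",s["clock"],"tcp",p.round(4),"yaw(toolY)",round(cur,2),"x axis",r[:,0].round(3),"F",s["contact_force"].round(2),"w",round(s["gripper_width"],3),"j6",s["joint_positions"][5].round(3))
    print("dp cm now",(r.T@d*100).round(2))
    if ang is not None:
        dd=(ang-cur+90)%180-90; sp=-np.radians(dd) # tool x down
        r2=r@Ro.from_rotvec([sp,0,0]).as_matrix(); print("spin",round(sp,4),"other",round(sp-np.sign(sp)*np.pi,3),"dp after spin",(r2.T@d*100).round(2))
E
python3 -c "
from h import *
print(R().round(3)); plan(.4655,-.387,.30,0); plan(.5037,-.0793,.3,0)
print(atz('top',(230,400),.0),atz('top',(230,432),.0))"
```

```text
[[ 0.     0.42   0.907]
 [-0.     0.907 -0.42 ]
 [-1.     0.     0.   ]]
t 1.1 tcp [0.2207 0.4764 0.4047] yaw(toolY) 65.15 x axis [ 0. -0. -1.] F [ 0.39 -0.19  0.05] w 1.002 j6 1.415
dp cm now [ 10.47 -68.05  58.5 ]
spin 1.137 other -2.005 dp after spin [10.47 24.48 86.34]
t 1.1 tcp [0.2207 0.4764 0.4047] yaw(toolY) 65.15 x axis [ 0. -0. -1.] F [ 0.39 -0.19  0.05] w 1.002 j6 1.415
dp cm now [ 10.47 -38.53  49.04]
spin 1.137 other -2.005 dp after spin [10.47 28.3  55.57]
[ 0.59871744 -0.2410681   0.        ] [ 0.59765928 -0.30486667  0.        ]
```

Call:
play_rows([
  {"dp":[0,0,0],"spin":0.1137,"gripper":6},
  {"dp":[0,0,0],"spin":0.1137,"gripper":6},
  {"dp":[0,0,0],"spin":0.1137,"gripper":6},
  {"dp":[0,0,0],"spin":0.1137,"gripper":6},
  {"dp":[0,0,0],"spin":0.1137,"gripper":6},
  {"dp":[0,0,0],"spin":0.1137,"gripper":6},
  {"dp":[0,0,0],"spin":0.1137,"gripper":6},
  {"dp":[0,0,0],"spin":0.1137,"gripper":6},
  {"dp":[0,0,0],"spin":0.1137,"gripper":6},
  {"dp":[0,0,0],"spin":0.1137,"gripper":6},
  {"dp":[0,1,3],"spin":0,"gripper":6},
  {"dp":[0,1,3],"spin":0,"gripper":6},
], newtons=40)

```text
clock: 2.1
tcp_pos: [0.2406, 0.4163, 0.4043]
eef_rot: [0.5, 0.5, 0.5, -0.5]
contact_force: [0.8, -0.7, 0.4]
gripper_width: 0.703
```

Call:
play_rows([
  {"dp":[0,1,3.5],"spin":0,"gripper":6},
  {"dp":[0,1,3.5],"spin":0,"gripper":6},
  {"dp":[0,1,3.5],"spin":0,"gripper":6},
  {"dp":[0,1,3.5],"spin":0,"gripper":6},
  {"dp":[0,1,3.5],"spin":0,"gripper":6},
  {"dp":[0,1,3.5],"spin":0,"gripper":6},
  {"dp":[0,1,3.5],"spin":0,"gripper":6},
  {"dp":[0,1,3.5],"spin":0,"gripper":6},
  {"dp":[0,1,3.5],"spin":0,"gripper":6},
  {"dp":[0,1,3.5],"spin":0,"gripper":6},
  {"dp":[0,1,3.5],"spin":0,"gripper":6},
  {"dp":[0,1,3.5],"spin":0,"gripper":6},
])

```text
clock: 3.1
tcp_pos: [0.3606, -0.0055, 0.4049]
eef_rot: [0.5, 0.5, 0.5, -0.5]
contact_force: [1.2, 1.2, -0.5]
gripper_width: 0.7
```

```bash
python3 -c "
from h import *
plan(.4655,-.387,.30,0)"
```

```text
t 3.1 tcp [ 0.3606 -0.0055  0.4049] yaw(toolY) -0.01 x axis [ 0.001 -0.    -1.   ] F [ 1.22  1.15 -0.51] w 0.7 j6 1.329
dp cm now [10.51 10.5  38.15]
spin -0.0002 other 3.141 dp after spin [10.51 10.49 38.15]
```

Call:
play_rows([
  {"dp":[0,0.9,3.5],"spin":0,"gripper":6},
  {"dp":[0,0.9,3.5],"spin":0,"gripper":6},
  {"dp":[0,0.9,3.5],"spin":0,"gripper":6},
  {"dp":[0.5,0.9,3.5],"spin":0,"gripper":6},
  {"dp":[1,0.9,3.5],"spin":0,"gripper":6},
  {"dp":[1,0.9,3.5],"spin":0,"gripper":6},
  {"dp":[1,0.9,3.5],"spin":0,"gripper":6},
  {"dp":[1.5,0.9,3.5],"spin":0,"gripper":6},
  {"dp":[1.5,0.9,3.5],"spin":0,"gripper":6},
  {"dp":[2,0.9,3.5],"spin":0,"gripper":6},
  {"dp":[2,0.9,2.5],"spin":0,"gripper":6},
  {"dp":[0,0.6,0.65],"spin":0,"gripper":6},
])

```text
clock: 4.1
tcp_pos: [0.4655, -0.3882, 0.2955]
eef_rot: [0.498, 0.501, 0.501, -0.501]
contact_force: [-0.6, 0.0, -0.3]
gripper_width: 0.704
```

Call:
play_rows([
  {"dp":[0,0,0],"spin":0,"gripper":6},
  {"dp":[0,0,0],"spin":0,"gripper":6},
])

```text
clock: 4.27
tcp_pos: [0.4657, -0.3848, 0.2999]
eef_rot: [0.5, 0.5, 0.5, -0.5]
contact_force: [-0.8, 0.2, 0.4]
gripper_width: 0.701
```

```bash
python3 -c "
from h import *
plan(.4655,-.387,.213,0)
save('side','s1.png');save('top','t1.png')"
```

```text
t 4.2667 tcp [ 0.4657 -0.3848  0.2999] yaw(toolY) 0.0 x axis [-0.  0. -1.] F [-0.81  0.17  0.38] w 0.701 j6 0.745
dp cm now [ 8.69 -0.02  0.22]
spin 0.0001 other -3.142 dp after spin [ 8.69 -0.02  0.22]
```

View pics/s1.png

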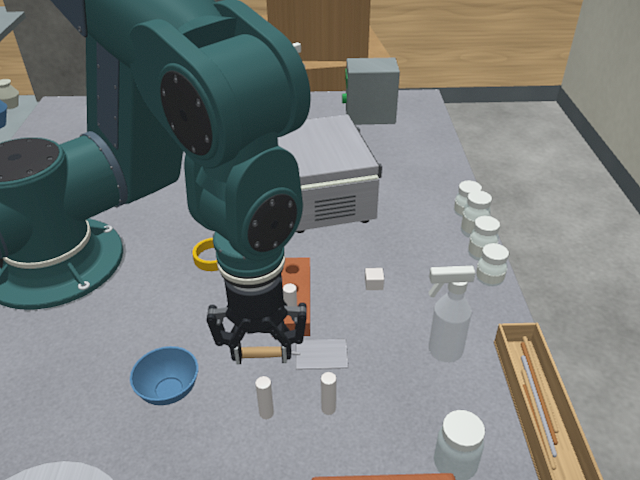

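Call:
play_rows([
  {"dp":[2,0,0.2],"spin":0,"gripper":6},
  {"dp":[2,0,0],"spin":0,"gripper":6},
  {"dp":[2,0,0],"spin":0,"gripper":6},
  {"dp":[1.7,0,0],"spin":0,"gripper":6},
  {"dp":[1,0,0],"spin":0,"gripper":6},
  {"dp":[0,0,0],"spin":0,"gripper":6},
])

```text
clock: 4.87
tcp_pos: [0.4653, -0.386, 0.2119]
eef_rot: [0.5, 0.5, 0.501, -0.5]
contact_force: [0.0, 0.3, -0.1]
gripper_width: 0.702
```

```bash
python3 -c "
from h import *
plan(.4655,-.387,.213,0)
im=save('side','s2.png'); cv2.imwrite('pics/s2c.png',cv2.resize(im[300:450,200:360,::-1],None,fx=4,fy=4))"
```

```text
t 4.8667 tcp [ 0.4653 -0.386   0.2119] yaw(toolY) 0.04 x axis [-0.001  0.001 -1.   ] F [ 0.04  0.27 -0.05] w 0.702 j6 0.743
dp cm now [-0.11  0.02  0.1 ]
spin 0.0007 other -3.141 dp after spin [-0.11  0.02  0.1 ]
```

View pics/s2c.png

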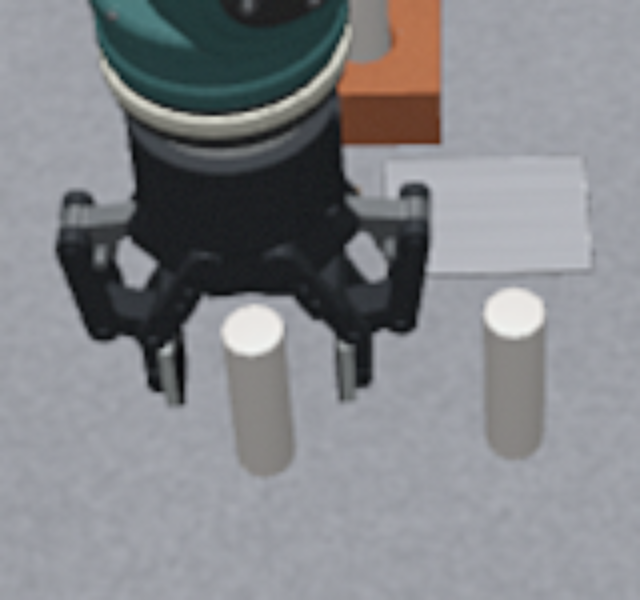

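```bash
python3 -c "
from h import *
for z in (.04,.045,.05,.08,0): print(z,proj('side',[.4653,-.386,z]))
print(proj('side',[.4653-.03,-.386,.045]),proj('side',[.4653+.03,-.386,.045]))"
```

```text
0.04 [397.38593955 264.66320756]
0.045 [395.43876814 264.44802236]
0.05 [393.47844656 264.23138565]
0.08 [381.43275762 262.900245  ]
0 [412.50535393 266.33413782]
[395.92848303 245.2378195 ] [394.94918805 283.6393784 ]
```

Call:
play_rows([
  {"dp":[0,0,0.1],"spin":0,"gripper":2},
  {"dp":[0,0,0],"spin":0,"gripper":2},
  {"dp":[0,0,0],"spin":0,"gripper":1.5},
  {"dp":[0,0,0],"spin":0,"gripper":1.5},
  {"dp":[0,0,0],"spin":0,"gripper":1.5},
  {"dp":[0,0,0],"spin":0,"gripper":1.5},
  {"dp":[0,0,0],"spin":0,"gripper":1.5},
  {"dp":[0,0,0],"spin":0,"gripper":1.5},
])

```text
clock: 5.58
tcp_pos: [0.4658, -0.3883, 0.2135]
eef_rot: [0.5, 0.5, 0.499, -0.5]
contact_force: [-0.4, 0.2, 7.2]
gripper_width: 0.27
```

```bash
python3 -c "
from h import *
plan(.5037,-.0793,.32,0)"
```

```text
t 5.5833 tcp [ 0.4658 -0.3883  0.2135] yaw(toolY) -0.0 x axis [ 0.001 -0.001 -1.   ] F [-0.42  0.23  7.18] w 0.27 j6 0.742
dp cm now [-10.68   3.8  -30.89]
spin -0.0001 other 3.142 dp after spin [-10.68   3.8  -30.89]
```

Call:
play_rows([
  {"dp":[-2,0,0],"spin":0,"gripper":1.5},
  {"dp":[-3,0,0],"spin":0,"gripper":1.5},
  {"dp":[-3,0.4,-2],"spin":0,"gripper":1.5},
  {"dp":[-2,0.4,-3],"spin":0,"gripper":1.5},
  {"dp":[0,0.4,-3.5],"spin":0,"gripper":1.5},
  {"dp":[0,0.4,-3.5],"spin":0,"gripper":1.5},
  {"dp":[0,0.4,-3.5],"spin":0,"gripper":1.5},
  {"dp":[0,0.4,-3.5],"spin":0,"gripper":1.5},
  {"dp":[0,0.4,-3.5],"spin":0,"gripper":1.5},
  {"dp":[0,0.4,-3.5],"spin":0,"gripper":1.5},
  {"dp":[0,0.4,-3],"spin":0,"gripper":1.5},
  {"dp":[0,0.2,-1.6],"spin":0,"gripper":1.5},
])

```text
clock: 6.58
tcp_pos: [0.5035, -0.0793, 0.313]
eef_rot: [0.5, 0.5, 0.501, -0.499]
contact_force: [0.1, 0.5, 0.4]
gripper_width: 0.268
```

Call:
play_rows([
  {"dp":[0,0,0],"spin":0,"gripper":1.5},
  {"dp":[0,0,0],"spin":0,"gripper":1.5},
  {"dp":[0,0,0],"spin":0,"gripper":1.5},
])

```text
clock: 6.83
tcp_pos: [0.5037, -0.0826, 0.3128]
eef_rot: [0.5, 0.5, 0.5, -0.5]
contact_force: [0.6, 0.1, -0.3]
gripper_width: 0.265
```

```bash
python3 -c "
from m import *
plan(.5037,-.0806,.28,0)
im=save('side','s3.png'); cv2.imwrite('pics/s3c.png',cv2.resize(im[130:330,200:400,::-1],None,fx=3,fy=3))
for s in env.silhouettes('post_a','side'):
    px=s['pixels']; print(s['conf'],s['centre'],px.sum())
"
```

```text
t 6.8333 tcp [ 0.5037 -0.0826  0.3128] yaw(toolY) -0.01 x axis [ 0. -0. -1.] F [ 0.57  0.06 -0.35] w 0.265 j6 1.249
dp cm now [ 3.28 -0.   -0.2 ]
spin -0.0001 other 3.141 dp after spin [ 3.28 -0.   -0.2 ]
0.97 [388.7, 328.4] 629
0.77 [226.7, 294.5] 487
```

View pics/s3c.png

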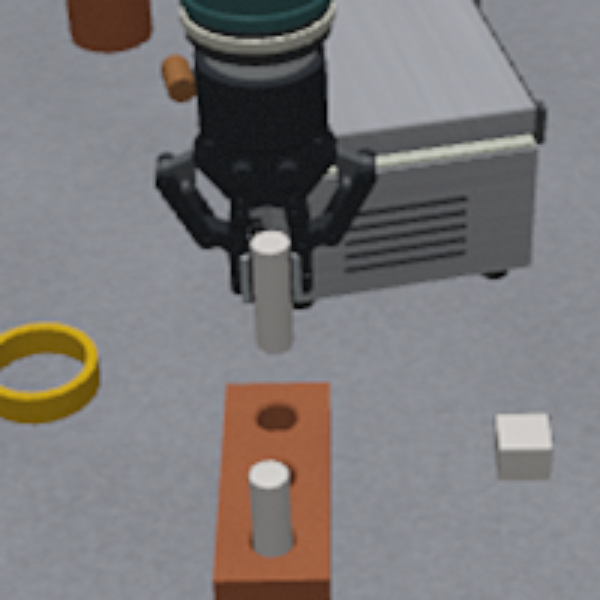

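```bash
python3 -c "
from m import *
print(atz('side',(210.9,290.1),.1793), atz('side',(244,291.3),.0993))
im=cv2.imread('pics/s3.png'); cv2.imwrite('pics/s3d.png',cv2.resize(im[195:260,265:315],None,fx=9,fy=9,interpolation=cv2.INTER_CUBIC))"
```

```text
[ 0.506  -0.0835  0.1793] [ 0.505  -0.0812  0.0993]
```

View pics/s3d.png

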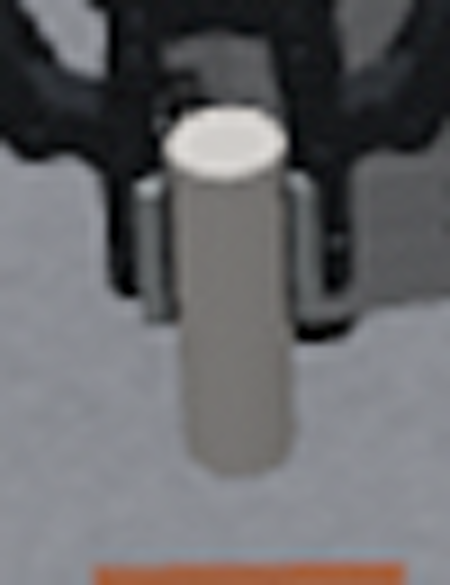

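Call:
play_rows([
  {"dp":[1.5,0,-0.2],"spin":0,"gripper":1.5},
  {"dp":[2,0,0],"spin":0,"gripper":1.5},
  {"dp":[2,0,0],"spin":0,"gripper":1.5},
  {"dp":[0.2,0,0],"spin":0,"gripper":1.5},
  {"dp":[0,0,0],"spin":0,"gripper":1.5},
  {"dp":[0,0,0],"spin":0,"gripper":1.5},
])

```text
clock: 7.43
tcp_pos: [0.5039, -0.0807, 0.2564]
eef_rot: [0.5, 0.5, 0.5, -0.5]
contact_force: [0.6, -0.1, -0.4]
gripper_width: 0.271
```

```bash
python3 -c "
from m import *
plan(.5037,-.0806,.28,0)
im=save('side','s4.png'); cv2.imwrite('pics/s4c.png',cv2.resize(im[225:325,255:325,::-1],None,fx=6,fy=6,interpolation=cv2.INTER_CUBIC))
"
```

```text
t 7.4333 tcp [ 0.5039 -0.0807  0.2564] yaw(toolY) -0.04 x axis [ 0. -0. -1.] F [ 0.59 -0.07 -0.44] w 0.271 j6 1.253
dp cm now [-2.36 -0.02 -0.01]
spin -0.0008 other 3.141 dp after spin [-2.36 -0.02 -0.01]
```

View pics/s4c.png

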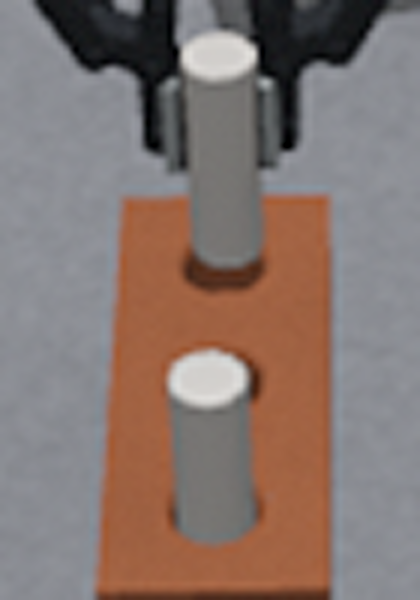

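Call:
play_rows([
  {"dp":[0.5,-0.05,0],"spin":0,"gripper":1.5},
  {"dp":[0.5,0,0],"spin":0,"gripper":1.5},
  {"dp":[0.5,0,0],"spin":0,"gripper":1.5},
  {"dp":[0.3,0,0],"spin":0,"gripper":1.5},
  {"dp":[0,0,0],"spin":0,"gripper":1.5},
])

```text
clock: 7.9
tcp_pos: [0.503, -0.0801, 0.237]
eef_rot: [0.5, 0.5, 0.5, -0.5]
contact_force: [-0.2, -0.3, -1.4]
gripper_width: 0.272
```

```bash
python3 -c "
from m import *
plan(.5037,-.0806,.2235,0)"
```

```text
t 7.9 tcp [ 0.503  -0.0801  0.237 ] yaw(toolY) 0.0 x axis [-0.001  0.    -1.   ] F [-0.24 -0.32 -1.38] w 0.272 j6 1.253
dp cm now [1.35 0.07 0.06]
spin 0.0 other -3.142 dp after spin [1.35 0.07 0.06]
```

In the socket mouth without force. Go on down.

Call:
play_rows([
  {"dp":[0.5,0,0],"spin":0,"gripper":1.5},
  {"dp":[0.5,0,0],"spin":0,"gripper":1.5},
  {"dp":[0.3,0,0],"spin":0,"gripper":1.5},
  {"dp":[0.1,0,0],"spin":0,"gripper":1.5},
  {"dp":[0,0,0],"spin":0,"gripper":1.5},
  {"dp":[0,0,0],"spin":0,"gripper":1.5},
])

```text
clock: 8.4
tcp_pos: [0.5032, -0.0801, 0.2236]
eef_rot: [0.5, 0.5, 0.5, -0.5]
contact_force: [-0.1, 0.7, -1.1]
gripper_width: 0.267
```

```bash
python3 -c "
from m import *
plan(.5037,-.0806,.2235,0)"
```

```text
t 8.4 tcp [ 0.5032 -0.0801  0.2236] yaw(toolY) 0.0 x axis [-0.  0. -1.] F [-0.12  0.67 -1.06] w 0.267 j6 1.253
dp cm now [0.01 0.05 0.05]
spin 0.0 other -3.142 dp after spin [0.01 0.05 0.05]
```

Call:
play_rows([
  {"dp":[0.1,0,0],"spin":0,"gripper":1.5},
  {"dp":[0,0,0],"spin":0,"gripper":1.5},
  {"dp":[0,0,0],"spin":0,"gripper":1.5},
])

```text
clock: 8.65
tcp_pos: [0.5032, -0.0801, 0.2235]
eef_rot: [0.5, 0.5, 0.5, -0.5]
contact_force: [-5.0, 0.7, 17.2]
gripper_width: 0.271
```

Call:
play_rows([
  {"dp":[0,0,0],"spin":0,"gripper":6},
  {"dp":[0,0,0],"spin":0,"gripper":6},
  {"dp":[0,0,0],"spin":0,"gripper":6},
  {"dp":[0,0,0],"spin":0,"gripper":6},
  {"dp":[-1,0,0],"spin":0,"gripper":6},
  {"dp":[-2,0,0],"spin":0,"gripper":6},
  {"dp":[-3,0,0],"spin":0,"gripper":6},
  {"dp":[-3,0,0],"spin":0,"gripper":6},
  {"dp":[0,0,2],"spin":0,"gripper":6},
  {"dp":[0,0.5,3],"spin":0,"gripper":6},
  {"dp":[0,0.5,3.5],"spin":0,"gripper":6},
  {"dp":[0,0.5,3.5],"spin":0,"gripper":6},
])

```text
clock: 9.65
tcp_pos: [0.5182, -0.2013, 0.3129]
eef_rot: [0.5, 0.5, 0.5, -0.5]
contact_force: [0.7, 1.3, -0.0]
gripper_width: 0.7
```

```bash
python3 -c "
from m import *
plan(.565,-.3805,.3,0)
im=save('side','s5.png'); cv2.imwrite('pics/s5c.png',cv2.resize(im[215:350,240:340,::-1],None,fx=4,fy=4,interpolation=cv2.INTER_CUBIC))
"
```

```text
t 9.65 tcp [ 0.5182 -0.2013  0.3129] yaw(toolY) 0.06 x axis [ 0. -0. -1.] F [ 0.75  1.26 -0.01] w 0.7 j6 1.053
dp cm now [ 1.3   4.66 17.93]
spin 0.001 other -3.141 dp after spin [ 1.3   4.68 17.92]
```

View pics/s5c.png

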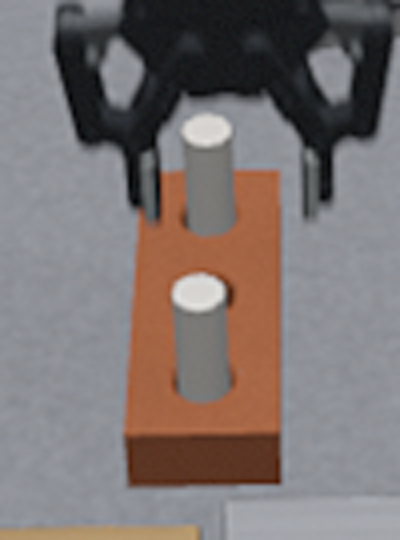

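Call:
play_rows([
  {"dp":[0,0.9,3.5],"spin":0,"gripper":6},
  {"dp":[0,0.9,3.5],"spin":0,"gripper":6},
  {"dp":[0,0.9,3.5],"spin":0,"gripper":6},
  {"dp":[1,0.9,3.5],"spin":0,"gripper":6},
  {"dp":[1,0.9,3],"spin":0,"gripper":6},
  {"dp":[0.5,0.2,1],"spin":0,"gripper":6},
  {"dp":[0,0,0],"spin":0,"gripper":6},
  {"dp":[0,0,0],"spin":0,"gripper":6},
])

```text
clock: 10.37
tcp_pos: [0.565, -0.3799, 0.2871]
eef_rot: [0.499, 0.5, 0.5, -0.5]
contact_force: [-0.1, 0.8, -0.8]
gripper_width: 0.702
```

```bash
python3 -c "
from m import *
plan(.565,-.3805,.213,0)
im=save('side','s6.png'); cv2.imwrite('pics/s6c.png',cv2.resize(im[300:450,240:400,::-1],None,fx=4,fy=4,interpolation=cv2.INTER_CUBIC))
"
```

```text
t 10.3667 tcp [ 0.565  -0.3799  0.2871] yaw(toolY) -0.03 x axis [-0.001  0.001 -1.   ] F [-0.08  0.83 -0.79] w 0.702 j6 0.86
dp cm now [7.41 0.01 0.07]
spin -0.0005 other 3.141 dp after spin [7.41 0.01 0.07]
```

View pics/s6c.png

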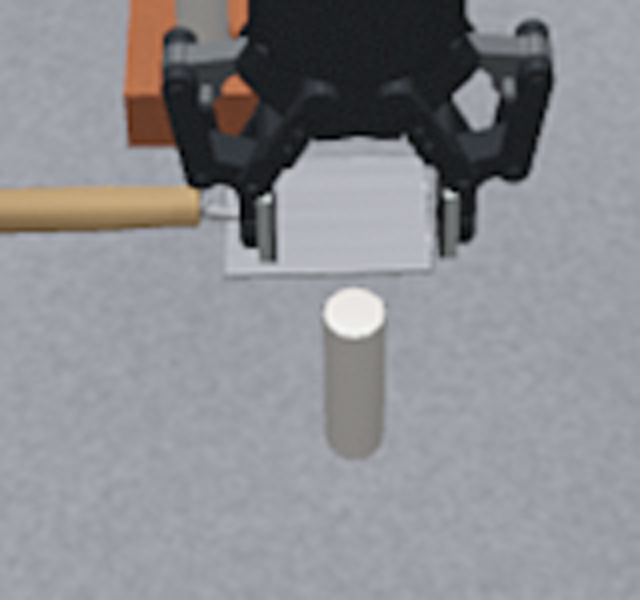

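Centred (crop col 354 vs finger midpoint 355). Descend and grip.

Call:
play_rows([
  {"dp":[2,0,0.05],"spin":0,"gripper":6},
  {"dp":[2,0,0],"spin":0,"gripper":6},
  {"dp":[2,0,0],"spin":0,"gripper":6},
  {"dp":[1.3,0,0],"spin":0,"gripper":6},
  {"dp":[0,0,0],"spin":0,"gripper":6},
  {"dp":[0,0,0],"spin":0,"gripper":2},
  {"dp":[0,0,0],"spin":0,"gripper":1.5},
  {"dp":[0,0,0],"spin":0,"gripper":1.5},
  {"dp":[0,0,0],"spin":0,"gripper":1.5},
  {"dp":[0,0,0],"spin":0,"gripper":1.5},
  {"dp":[0,0,0],"spin":0,"gripper":1.5},
  {"dp":[0,0,0],"spin":0,"gripper":1.5},
])

```text
clock: 11.42
tcp_pos: [0.5654, -0.3807, 0.2161]
eef_rot: [0.501, 0.5, 0.499, -0.5]
contact_force: [0.0, 2.5, 7.5]
gripper_width: 0.271
```

```bash
python3 -c "
from m import *
plan(.5031,-.136,.3,0)
"
```

```text
t 11.4167 tcp [ 0.5654 -0.3807  0.2161] yaw(toolY) 0.01 x axis [ 0.002 -0.001 -1.   ] F [0.02 2.46 7.47] w 0.271 j6 0.859
dp cm now [ -8.43  -6.22 -24.46]
spin 0.0001 other -3.141 dp after spin [ -8.43  -6.22 -24.46]
```

Call:
play_rows([
  {"dp":[-2,0,0],"spin":0,"gripper":1.5},
  {"dp":[-3,0,0],"spin":0,"gripper":1.5},
  {"dp":[-3,-0.6,-2],"spin":0,"gripper":1.5},
  {"dp":[-3,-0.7,-2.5],"spin":0,"gripper":1.5},
  {"dp":[-0.5,-0.7,-2.5],"spin":0,"gripper":1.5},
  {"dp":[0,-0.7,-3],"spin":0,"gripper":1.5},
  {"dp":[0,-0.7,-3],"spin":0,"gripper":1.5},
  {"dp":[0,-0.7,-3],"spin":0,"gripper":1.5},
  {"dp":[0,-0.7,-3],"spin":0,"gripper":1.5},
  {"dp":[0,-0.7,-3],"spin":0,"gripper":1.5},
  {"dp":[0,-0.7,-2.5],"spin":0,"gripper":1.5},
  {"dp":[0,0,0],"spin":0,"gripper":1.5},
])

```text
clock: 12.42
tcp_pos: [0.5017, -0.132, 0.3305]
eef_rot: [0.5, 0.5, 0.501, -0.499]
contact_force: [0.7, 0.1, -0.3]
gripper_width: 0.268
```

Call:
play_rows([
  {"dp":[0,0,0],"spin":0,"gripper":1.5},
  {"dp":[0,0,0],"spin":0,"gripper":1.5},
])

```text
clock: 12.58
tcp_pos: [0.5034, -0.1359, 0.3302]
eef_rot: [0.5, 0.5, 0.5, -0.5]
contact_force: [0.2, -0.2, -0.6]
gripper_width: 0.266
```

```bash
python3 -c "
from m import *
plan(.5028,-.1355,.2605,0)
im=save('side','s7.png'); cv2.imwrite('pics/s7c.png',cv2.resize(im[200:340,240:340,::-1],None,fx=4,fy=4,interpolation=cv2.INTER_CUBIC))
"
```

```text
t 12.5833 tcp [ 0.5034 -0.1359  0.3302] yaw(toolY) 0.01 x axis [ 0.001 -0.001 -1.   ] F [ 0.16 -0.23 -0.56] w 0.266 j6 1.151
dp cm now [ 6.97 -0.07 -0.05]
spin 0.0002 other -3.141 dp after spin [ 6.97 -0.07 -0.05]
```

View pics/s7c.png

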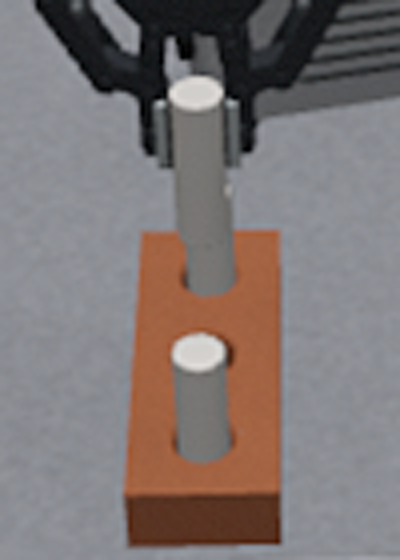

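Call:
play_rows([
  {"dp":[2,-0.05,-0.03],"spin":0,"gripper":1.5},
  {"dp":[2,0,0],"spin":0,"gripper":1.5},
  {"dp":[2,0,0],"spin":0,"gripper":1.5},
  {"dp":[1,0,0],"spin":0,"gripper":1.5},
  {"dp":[0,0,0],"spin":0,"gripper":1.5},
  {"dp":[0,0,0],"spin":0,"gripper":1.5},
])

```text
clock: 13.13
tcp_pos: [0.5028, -0.1361, 0.2596]
eef_rot: [-0.5, -0.5, -0.5, 0.5]
contact_force: [-0.1, 0.4, -0.7]
gripper_width: 0.268
```

```bash
python3 -c "
from m import *
plan(.5028,-.1355,.2605,0)
im=save('side','s8.png'); cv2.imwrite('pics/s8c.png',cv2.resize(im[240:330,255:325,::-1],None,fx=6,fy=6,interpolation=cv2.INTER_CUBIC))
"
```

```text
t 13.1333 tcp [ 0.5028 -0.1361  0.2596] yaw(toolY) -0.06 x axis [-0.001  0.    -1.   ] F [-0.12  0.45 -0.73] w 0.268 j6 1.151
dp cm now [-0.09 -0.   -0.06]
spin -0.001 other 3.141 dp after spin [-0.09 -0.   -0.06]
```

View pics/s8c.png

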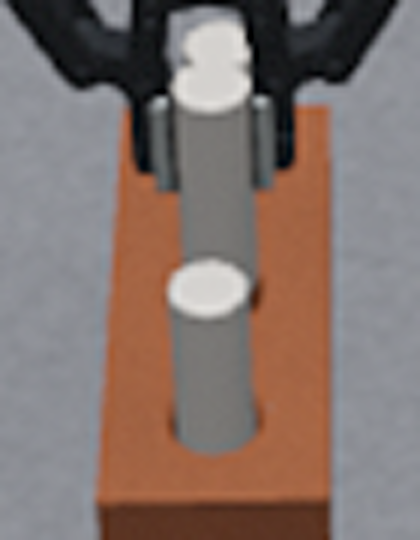

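Call:
play_rows([
  {"dp":[0.5,0,-0.05],"spin":0,"gripper":1.5},
  {"dp":[0.5,0,0],"spin":0,"gripper":1.5},
  {"dp":[0.5,0,0],"spin":0,"gripper":1.5},
  {"dp":[0.3,0,0],"spin":0,"gripper":1.5},
  {"dp":[0,0,0],"spin":0,"gripper":1.5},
])

```text
clock: 13.6
tcp_pos: [0.5025, -0.1347, 0.2412]
eef_rot: [0.5, 0.5, 0.5, -0.5]
contact_force: [-1.1, 0.4, -0.9]
gripper_width: 0.273
```

Call:
play_rows([
  {"dp":[0.5,0,0],"spin":0,"gripper":1.5},
  {"dp":[0.5,0,0],"spin":0,"gripper":1.5},
  {"dp":[0.4,0,0],"spin":0,"gripper":1.5},
  {"dp":[0.1,0,0],"spin":0,"gripper":1.5},
  {"dp":[0,0,0],"spin":0,"gripper":1.5},
  {"dp":[0,0,0],"spin":0,"gripper":1.5},
])

```text
clock: 14.1
tcp_pos: [0.5026, -0.1348, 0.2265]
eef_rot: [0.5, 0.5, 0.5, -0.5]
contact_force: [-0.6, 2.0, -2.4]
gripper_width: 0.27
```

Call:
play_rows([
  {"dp":[0.1,0,0],"spin":0,"gripper":1.5},
  {"dp":[0,0,0],"spin":0,"gripper":1.5},
  {"dp":[0,0,0],"spin":0,"gripper":1.5},
])

```text
clock: 14.35
tcp_pos: [0.5026, -0.1348, 0.2257]
eef_rot: [0.5, 0.5, 0.5, -0.5]
contact_force: [-1.2, 2.4, -1.5]
gripper_width: 0.271
```

Call:
play_rows([
  {"dp":[0.1,0,0],"spin":0,"gripper":1.5},
  {"dp":[0,0,0],"spin":0,"gripper":1.5},
  {"dp":[0,0,0],"spin":0,"gripper":1.5},
])

```text
clock: 14.6
tcp_pos: [0.5026, -0.1347, 0.2254]
eef_rot: [0.5, 0.5, 0.5, -0.5]
contact_force: [-5.0, 4.1, 13.2]
gripper_width: 0.269
```

Call:
play_rows([
  {"dp":[0,0,0],"spin":0,"gripper":6},
  {"dp":[0,0,0],"spin":0,"gripper":6},
  {"dp":[0,0,0],"spin":0,"gripper":6},
  {"dp":[0,0,0],"spin":0,"gripper":6},
  {"dp":[-1,0,0],"spin":0,"gripper":6},
  {"dp":[-2,0,0],"spin":0,"gripper":6},
  {"dp":[-3,0,0],"spin":0,"gripper":6},
  {"dp":[-3,0,0],"spin":0,"gripper":6},
  {"dp":[-3,0,0],"spin":0,"gripper":6},
  {"dp":[-3,0,0],"spin":0,"gripper":6},
  {"dp":[-3,-0.7,-2],"spin":0,"gripper":6},
  {"dp":[0,-0.7,-2],"spin":0,"gripper":6},
])

```text
clock: 15.6
tcp_pos: [0.4893, -0.0952, 0.4095]
eef_rot: [0.502, 0.501, 0.497, -0.499]
contact_force: [0.7, 0.3, 0.8]
gripper_width: 0.702
```

Call:
play_rows([
  {"dp":[0,-1,-3],"spin":0,"gripper":6},
  {"dp":[0,-1,-3],"spin":0,"gripper":6},
  {"dp":[0,-1,-3],"spin":0,"gripper":6},
  {"dp":[0,-1,-3],"spin":0,"gripper":6},
  {"dp":[0,-1,-3],"spin":0,"gripper":6},
  {"dp":[0,-1,-3],"spin":0,"gripper":6},
  {"dp":[0,-1,-3],"spin":0,"gripper":6},
  {"dp":[0,0,0],"spin":-0.115,"gripper":6},
  {"dp":[0,0,0],"spin":-0.115,"gripper":6},
  {"dp":[0,0,0],"spin":-0.115,"gripper":6},
  {"dp":[0,0,0],"spin":-0.115,"gripper":6},
  {"dp":[0,0,0],"spin":-0.115,"gripper":6},
])

```text
clock: 16.6
tcp_pos: [0.4187, 0.1153, 0.4047]
eef_rot: [0.622, 0.336, 0.622, -0.336]
contact_force: [0.3, 0.0, 0.5]
gripper_width: 0.702
```

Call:
play_rows([
  {"dp":[0,0,0],"spin":-0.115,"gripper":6},
  {"dp":[0,0,0],"spin":-0.115,"gripper":6},
  {"dp":[0,0,0],"spin":-0.115,"gripper":6},
  {"dp":[0,0,0],"spin":-0.115,"gripper":6},
  {"dp":[0,0,0],"spin":-0.115,"gripper":6},
  {"dp":[0,0,0],"spin":-0.115,"gripper":6},
  {"dp":[0,0,0],"spin":-0.115,"gripper":6},
  {"dp":[0,0,0],"spin":-0.115,"gripper":6},
  {"dp":[0,0,0],"spin":-0.115,"gripper":6},
  {"dp":[0,0,0],"spin":-0.115,"gripper":6},
  {"dp":[0,0,0],"spin":0,"gripper":6},
  {"dp":[0,0,0],"spin":0,"gripper":6},
])

```text
clock: 17.6
tcp_pos: [0.4187, 0.1151, 0.4047]
eef_rot: [0.705, -0.053, 0.705, 0.053]
contact_force: [-0.2, -0.1, -0.5]
gripper_width: 0.703
```

```bash
python3 -c "
from m import *
plan(.433,.168,.38,103)
im=save('side','s9.png'); save('top','t9.png')
"
```

```text
t 17.6 tcp [0.4187 0.1151 0.4047] yaw(toolY) 98.62 x axis [ 0. -0. -1.] F [-0.22 -0.05 -0.54] w 0.703 j6 -0.07
dp cm now [2.47 5.01 2.2 ]
spin -0.0764 other 3.065 dp after spin [2.47 4.83 2.58]
```

View pics/s9.png

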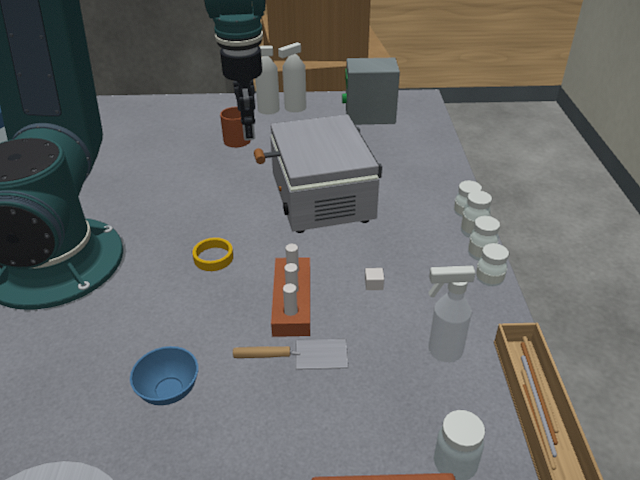

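View pics/t9.png

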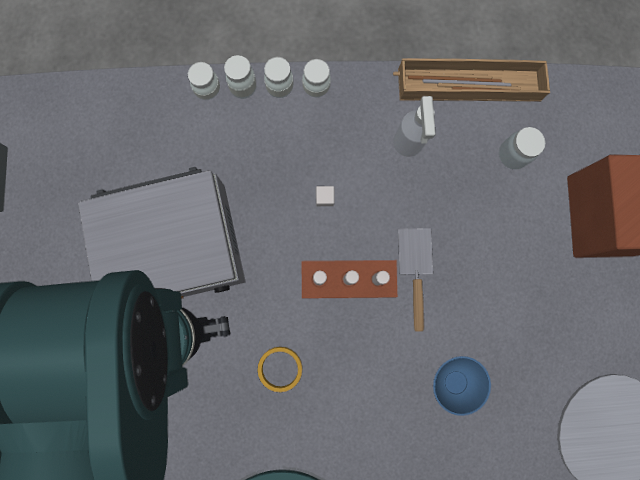

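```bash
cat > k.py <<'E'
from m import *
import sys
def barrel(c,x,y,z,yaw,S=1):
    u=np.array([-np.sin(yaw),np.cos(yaw),0]); xd=np.array([np.cos(yaw),np.sin(yaw),0]); zz=np.array([0,0,1.])
    P=[proj(c,np.array([x,y,z])+s*.018*u+.011*(np.cos(a)*xd+np.sin(a)*zz)) for a in t for s in(-1,1)]
    h=cv2.convexHull(np.array(P)[:,::-1].astype(np.float32)); m=np.zeros((480,640),np.uint8)
    cv2.fillConvexPoly(m,np.round(h*16).astype(np.int32),255,cv2.LINE_AA,4); return m/255.
if __name__=="__main__":
    M={}
    for c,box in(("top",(310,330,155,190)),("side",(145,166,250,268))):
        im=cv2.imread(f"pics/{c}0.png").astype(int); m=np.zeros((480,640)); r0,r1,c0,c1=box
        sub=im[r0:r1,c0:c1]; m[r0:r1,c0:c1]=(sub[:,:,2]-sub[:,:,0]>35); M[c]=m; print(c,m.sum(),barrel(c,.433,.168,.143,.225).sum())
    for cs in(["top"],["side"],["top","side"]):
        f=lambda p:sum(np.abs(barrel(c,p[0],p[1],.143,.225)-M[c]).sum() for c in cs)
        g=np.array([.433,.168]); b=minimize(f,g,method="Nelder-Mead",options=dict(initial_simplex=[g,g+[.005,0],g+[0,.005]])); print(cs,b.x,b.fun)
    for yaw in np.radians([9,11,12,13,14,16]):
        f=lambda p:sum(np.abs(barrel(c,p[0],p[1],.143,yaw)-M[c]).sum() for c in M)
        b=minimize(f,g,method="Nelder-Mead",options=dict(initial_simplex=[g,g+[.005,0],g+[0,.005]])); print(np.degrees(yaw),b.x,b.fun)
    # side lid corners
    im=cv2.imread("pics/side0.png"); cv2.imwrite("pics/side_k.png",cv2.resize(im[105:235,250:390],None,fx=4.5,fy=4.5,interpolation=cv2.INTER_CUBIC))
E
python3 k.py
```

```text
top 239.0 358.65882352941173
side 125.0 188.81176470588235
['top'] [0.4329 0.1748] 116.54901960784312
['side'] [0.4327 0.1748] 61.00784313725491
['top', 'side'] [0.4318 0.1752] 180.47450980392153
9.0 [0.4332 0.1737] 178.66274509803924
11.0 [0.4334 0.1748] 178.60000000000002
12.000000000000002 [0.4326 0.1756] 179.80392156862746
13.0 [0.4328 0.1736] 178.3686274509804
14.0 [0.4326 0.1727] 181.078431372549
16.0 [0.4317 0.175 ] 179.25098039215686
```

View pics/side_k.png

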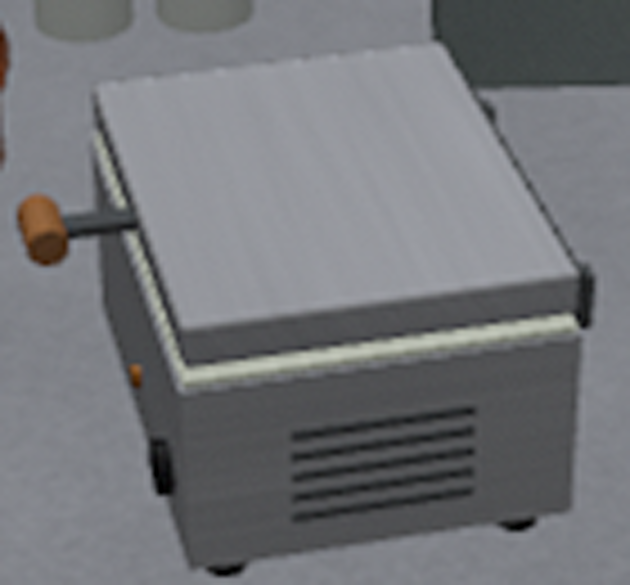

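```bash
sed -i 's/>35/>18/' k.py; python3 k.py
python3 - <<'E'
from k import *
im=cv2.imread("pics/top0.png").astype(int); m=(im[310:330,155:190,2]-im[310:330,155:190,0]); print(m[:, ::2])
b=barrel("top",.433,.17,.143,.225); r,c=np.nonzero(b>.5); print(r.min(),r.max(),c.min(),c.max())
def un(p,f,o): return [(p[1]+.5)/f-.5+o[1],(p[0]+.5)/f-.5+o[0]]
Q=[atz("side",un(p,4.5,(250,105)),.155)[:2] for p in[(95,90),(440,43),(578,275),(182,330)]]
print("lid side",Q,np.mean(Q,0))
for i in range(4):
    d=Q[(i+1)%4]-Q[i]; print(np.linalg.norm(d),np.degrees(np.arctan2(d[1],d[0])))
E
```

```text
top 277.0 358.65882352941173
side 137.0 188.81176470588235
['top'] [0.4338 0.1719] 79.87843137254902
['side'] [0.4331 0.1729] 49.788235294117655
['top', 'side'] [0.4334 0.1718] 131.34901960784313
9.0 [0.433  0.1729] 130.06274509803922
11.0 [0.4325 0.1719] 131.21176470588233
12.000000000000002 [0.4331 0.1726] 130.02352941176468
13.0 [0.4326 0.1736] 130.0078431372549
14.0 [0.4329 0.1724] 131.51372549019607
16.0 [0.4333 0.1727] 132.3686274509804
[[ -8  -8  -8  -7  -8  -6  -6  -5  -5  -3  -8  -7  -8  -9  -8  -8  -7  -8]
 [ -7  -8  -7  -8  -7  -6  -5  -4  -4  -3  -8  -8  -4  -9  -8  -8  -9  -8]
 [ -7  -8  -8  -7  -8  -7  -5  -6  -6  -6  -5  -2  17  -5  -8  -7  -7  -8]
 [ -7  -8  -8  -8  -8  -7  -7  -6  -8   1  19  39  44  10  -8  -8  -8  -8]
 [ -7  -7  -8  -8 -10  -9  -7   3  17  31  48  47  49  24  -9  -7  -7  -7]
 [ -8  -8  -9  -8  -2   9  22  34  48  50  51  52  53  27  -9  -9  -7  -8]
 [ -7  -7 -10  12  32  47  50  50  54  53  53  53  55  25  -6  -8  -7  -8]
 [ -8  -7  -4  46  51  53  54  54  53  55  54  54  58  26   2  -8  -8  -9]
 [ -8  -7   0  54  55  54  54  54  53  55  56  58  61
[... 445 characters left out ...]
1  50  37  -4  -8  -7  -8]
 [ -8  -7  -9  69  58  59  56  54  51  50  49  35  12  -2  -9  -8  -8  -8]
 [ -8  -8  -9  36  54  53  50  49  46  24   9  -6  -7  -9  -7  -8  -8  -7]
 [ -7  -8  -8   0  49  48  45  23   8  -7  -7  -9  -9  -7  -8  -7  -8  -7]
 [ -7  -8  -7  -7  44  20  -1  -9  -7  -8  -8  -9  -8  -7  -9  -9  -8  -8]
 [ -7  -9  -8  -8  -8  -9  -9  -9  -8  -8  -7  -7  -8  -9  -8  -9  -8  -7]]
311 329 160 185
lid side [array([0.4538, 0.2902]), array([0.6354, 0.3352]), array([0.6859, 0.1024]), array([0.5025, 0.0626])] [0.5694 0.1976]
0.18711619735616103 13.924391631315105
0.23824462321797515 -77.74855176520873
0.1876821493897554 -167.75305402703506
0.23276805912714127 102.09250715938164
```

Run:
```python
from k import *
for c,box in(("top",(310,330,155,190)),("side",(145,166,250,268))):
    im=cv2.imread(f"pics/{c}0.png").astype(int); r0,r1,c0,c1=box
    sub=im[r0:r1,c0:c1]; m=(sub[:,:,2]-sub[:,:,0])>15; r,cc=np.nonzero(m); ce=np.array([r.mean()+r0,cc.mean()+c0])
    for p in([.433,.172],[.4325,.1665],[.433,.169]):
        b=barrel(c,*p,.143,.222); rr,k=np.nonzero(b>.5); print(c,p,"model",rr.mean(),k.mean(),"mask",ce, len(rr),m.sum())
```

```text
top [0.433, 0.172] model 320.3679775280899 171.43539325842696 mask [320.2035 171.2526] 356 285
top [0.4325, 0.1665] model 320.6564245810056 174.54189944134077 mask [320.2035 171.2526] 358 285
top [0.433, 0.169] model 320.32212885154064 173.26330532212884 mask [320.2035 171.2526] 357 285
side [0.433, 0.172] model 155.6451612903226 259.3709677419355 mask [155.442  259.0435] 186 138
side [0.4325, 0.1665] model 157.04787234042553 258.92021276595744 mask [155.442  259.0435] 188 138
side [0.433, 0.169] model 156.44919786096256 259.3582887700535 mask [155.442  259.0435] 187 138
```

```bash
python3 -c "
from m import *
plan(.433,.172,.345,102.5)
"
```

```text
t 17.7 tcp [0.4187 0.1151 0.4047] yaw(toolY) 98.62 x axis [ 0. -0. -1.] F [-0.84  0.12  0.69] w 0.7 j6 -0.07
dp cm now [5.97 5.41 2.27]
spin -0.0678 other 3.074 dp after spin [5.97 5.24 2.63]
```

Call:
play_rows([
  {"dp":[0,0,0],"spin":-0.068,"gripper":6.5},
  {"dp":[0,1.74,0.88],"spin":0,"gripper":6.5},
  {"dp":[1,1.75,0.88],"spin":0,"gripper":6.5},
  {"dp":[1,1.75,0.87],"spin":0,"gripper":6.5},
  {"dp":[1.5,0,0],"spin":0,"gripper":6.5},
  {"dp":[1.5,0,0],"spin":0,"gripper":6.5},
  {"dp":[1,0,0],"spin":0,"gripper":6.5},
  {"dp":[0,0,0],"spin":0,"gripper":6.5},
  {"dp":[0,0,0],"spin":0,"gripper":6.5},
])

```text
clock: 18.45
tcp_pos: [0.4327, 0.1721, 0.3447]
eef_rot: [0.703, -0.078, 0.703, 0.078]
contact_force: [0.4, 0.2, 0.4]
gripper_width: 0.762
```

```bash
python3 -c "
from m import *
plan(.433,.172,.296,102.5)
im=save('side','s10.png'); cv2.imwrite('pics/s10c.png',cv2.resize(im[70:190,200:300,::-1],None,fx=5,fy=5,interpolation=cv2.INTER_CUBIC))
im=save('top','t10.png'); cv2.imwrite('pics/t10c.png',cv2.resize(im[250:380,100:260,::-1],None,fx=4,fy=4,interpolation=cv2.INTER_CUBIC))
"
```

```text
t 18.45 tcp [0.4327 0.1721 0.3447] yaw(toolY) 102.63 x axis [-0.001 -0.    -1.   ] F [0.4  0.18 0.37] w 0.762 j6 -0.017
dp cm now [ 4.87 -0.01  0.03]
spin 0.0023 other -3.139 dp after spin [ 4.87 -0.01  0.03]
```

View pics/s10c.png

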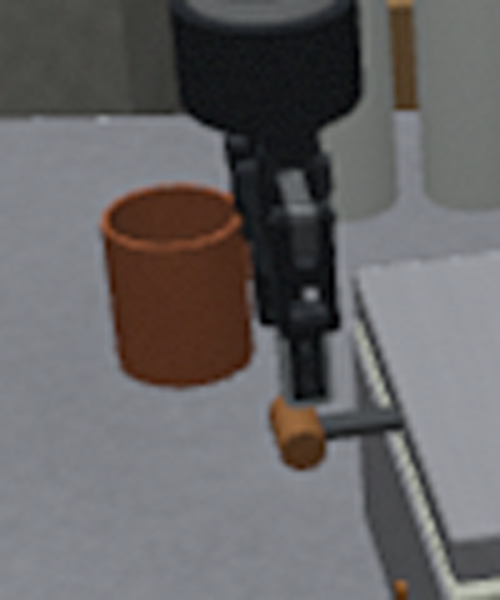

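View pics/t10c.png

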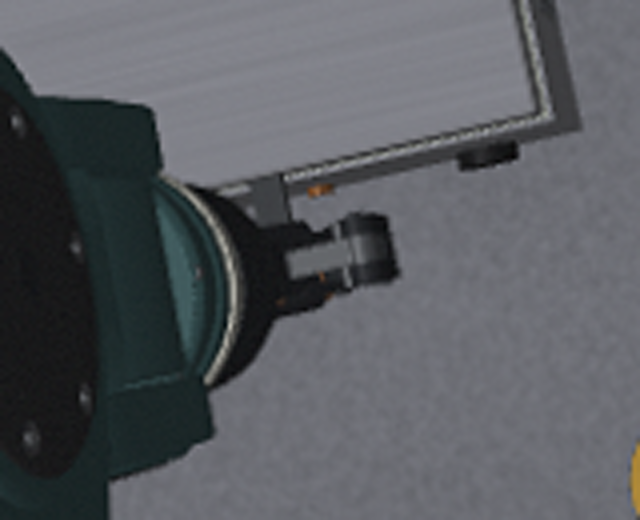

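Call:
play_rows([
  {"dp":[1,0,0],"spin":0,"gripper":6.5},
  {"dp":[1,0,0],"spin":0,"gripper":6.5},
  {"dp":[1,0,0],"spin":0,"gripper":6.5},
  {"dp":[1,0,0],"spin":0,"gripper":6.5},
  {"dp":[0.9,0,0],"spin":0,"gripper":6.5},
  {"dp":[0,0,0],"spin":0,"gripper":6.5},
  {"dp":[0,0,0],"spin":0,"gripper":6.5},
])

```text
clock: 19.13
tcp_pos: [0.4328, 0.1721, 0.2959]
eef_rot: [0.703, -0.078, 0.703, 0.078]
contact_force: [0.1, -0.6, 0.1]
gripper_width: 0.761
```

```bash
python3 -c "
from m import *
plan(.433,.172,.296,102.5)
im=save('side','s11.png'); cv2.imwrite('pics/s11c.png',cv2.resize(im[90:190,210:310,::-1],None,fx=6,fy=6,interpolation=cv2.INTER_CUBIC))
"
```

```text
t 19.1333 tcp [0.4328 0.1721 0.2959] yaw(toolY) 102.71 x axis [-0. -0. -1.] F [ 0.06 -0.56  0.1 ] w 0.761 j6 -0.019
dp cm now [-0.01 -0.01  0.01]
spin 0.0037 other -3.138 dp after spin [-0.01 -0.01  0.01]
```

View pics/s11c.png

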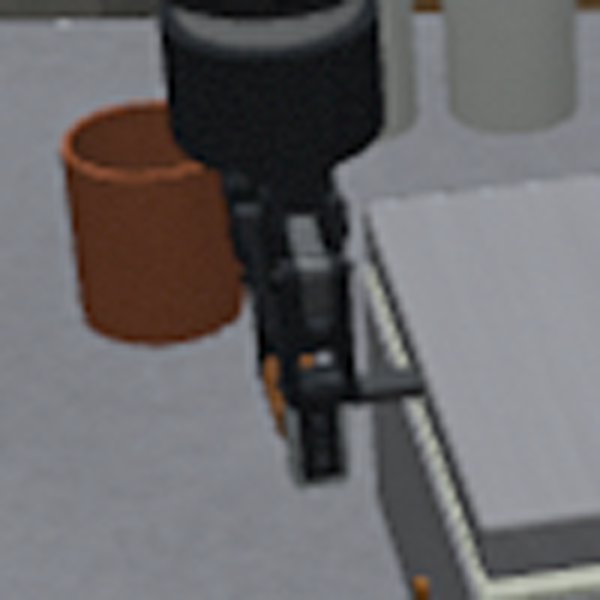

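Call:
play_rows([
  {"dp":[0,0,0],"spin":0,"gripper":4.5},
  {"dp":[0,0,0],"spin":0,"gripper":4},
  {"dp":[0,0,0],"spin":0,"gripper":3.2},
  {"dp":[0,0,0],"spin":0,"gripper":3},
  {"dp":[0,0,0],"spin":0,"gripper":3},
  {"dp":[0,0,0],"spin":0,"gripper":3},
], newtons=20)

```text
clock: 19.68
tcp_pos: [0.4328, 0.1727, 0.2962]
eef_rot: [0.703, -0.078, 0.703, 0.079]
contact_force: [-2.3, 8.6, 3.3]
gripper_width: 0.419
```

```bash
python3 -c "
from m import *
plan(.433,.172,.296,102.5); print(R().T@env.get_state()['contact_force'])
im=save('side','s12.png'); cv2.imwrite('pics/s12c.png',cv2.resize(im[90:190,210:310,::-1],None,fx=6,fy=6,interpolation=cv2.INTER_CUBIC))
im=save('top','t12.png'); cv2.imwrite('pics/t12c.png',cv2.resize(im[250:380,100:260,::-1],None,fx=4,fy=4,interpolation=cv2.INTER_CUBIC))
"
```

```text
t 19.6833 tcp [0.4328 0.1727 0.2962] yaw(toolY) 102.75 x axis [ 0.     0.003 -1.   ] F [-2.35  8.56  3.3 ] w 0.419 j6 -0.019
dp cm now [ 0.02 -0.07  0.01]
spin 0.0044 other -3.137 dp after spin [ 0.02 -0.07  0.01]
[-3.2773  8.8781 -0.3982]
```

View pics/s12c.png

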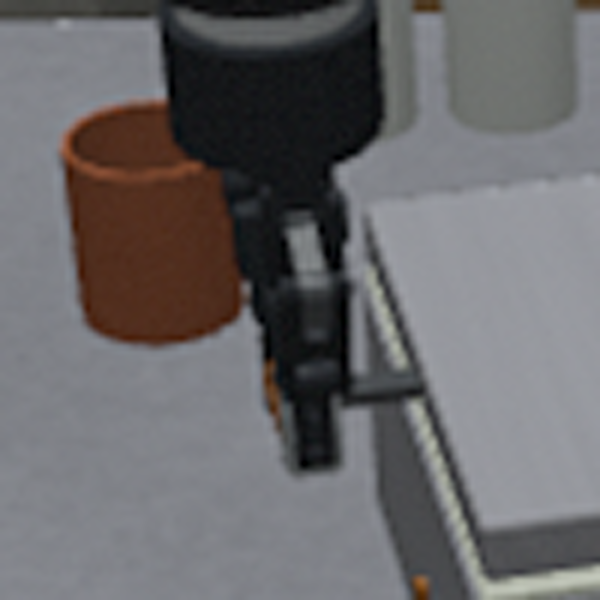

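View pics/t12c.png

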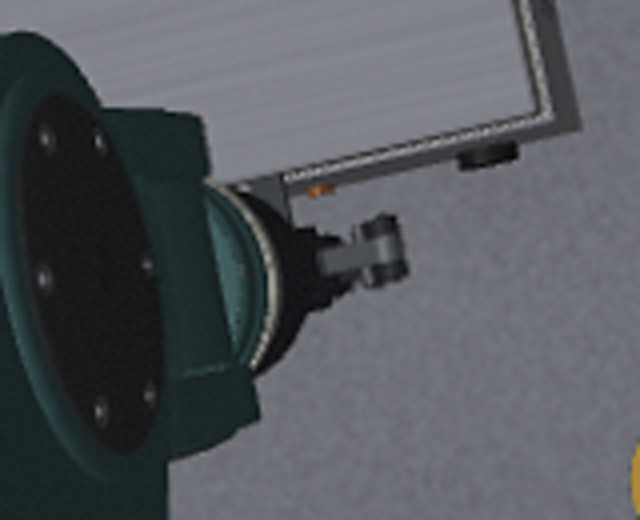

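Call:
play_rows([
  {"dp":[0,0.1,0],"spin":0,"gripper":3},
  {"dp":[0,0,0],"spin":0,"gripper":3},
  {"dp":[0,0,0],"spin":0,"gripper":3},
], newtons=30)

```text
clock: 20.03
tcp_pos: [0.4327, 0.1731, 0.296]
eef_rot: [0.703, -0.078, 0.702, 0.078]
contact_force: [-1.3, 1.3, 4.1]
gripper_width: 0.415
```

```bash
cat > f.py <<'E'
from m import *
s=env.get_state(); r=R(); print("t",s["clock"],"tcp",s["tcp_pos"].round(4),"Ftool",(r.T@s["contact_force"]).round(2),"w",round(s["gripper_width"],3))
E
python3 f.py; python3 -c "
import numpy as np
r=np.hypot(235,18);a0=np.arctan2(18,235)
P=lambda d:(r*np.cos(np.radians(d)+a0),r*np.sin(np.radians(d)+a0))
for d in range(0,49,2):
    print(d,round((235-P(d)[0])/10,3),round((P(d)[1]-18)/10,3),'step h,z',round((P(d)[0]-P(d+2)[0])/10,3),round((P(d+2)[1]-P(d)[1])/10,3))"
```

```text
t 20.0333 tcp [0.4327 0.1731 0.296 ] Ftool [-4.13  1.57 -1.01] w 0.415
0 0.0 0.0 step h,z 0.077 0.819
2 0.077 0.819 step h,z 0.106 0.816
4 0.183 1.635 step h,z 0.134 0.812
6 0.317 2.447 step h,z 0.162 0.806
8 0.479 3.253 step h,z 0.19 0.8
10 0.67 4.053 step h,z 0.218 0.793
12 0.888 4.847 step h,z 0.246 0.785
14 1.134 5.632 step h,z 0.273 0.776
16 1.406 6.408 step h,z 0.3 0.766
18 1.706 7.174 step h,z 0.326 0.755
20 2.033 7.929 step h,z 0.353 0.743
22 2.385 8.672 step h,z 0.378 0.731
24 2.764 9.403 step h,z 0.404 0.717
26 3.167 10.12 step h,z 0.428 0.702
28 3.596 10.822 step h,z 0.453 0.687
30 4.048 11.509 step h,z 0.476 0.671
32 4.525 12.18 step h,z 0.499 0.654
34 5.024 12.833 step h,z 0.522 0.636
36 5.546 13.469 step h,z 0.544 0.617
38 6.09 14.086 step h,z 0.565 0.598
40 6.655 14.684 step h,z 0.586 0.578
42 7.241 15.262 step h,z 0.605 0.557
44 7.846 15.819 step h,z 0.624 0.536
46 8.47 16.355 step h,z 0.643 0.513
48 9.113 16.868 step h,z 0.66 0.491
```

Call:
play_rows([
  {"dp":[-0.41,0,0.03],"spin":0,"gripper":3},
  {"dp":[-0.41,0,0.05],"spin":0,"gripper":3},
  {"dp":[-0.82,0,0.1],"spin":0,"gripper":3},
  {"dp":[-0.81,0,0.14],"spin":0,"gripper":3},
  {"dp":[-0.8,0,0.16],"spin":0,"gripper":3},
  {"dp":[-0.8,0,0.19],"spin":0,"gripper":3},
  {"dp":[-0.8,0,0.22],"spin":0,"gripper":3},
  {"dp":[-0.78,0,0.25],"spin":0,"gripper":3},
  {"dp":[0,0,0],"spin":0,"gripper":3},
  {"dp":[0,0,0],"spin":0,"gripper":3},
], newtons=30)

```text
clock: 20.87
tcp_pos: [0.4436, 0.1755, 0.3521]
eef_rot: [0.703, -0.078, 0.703, 0.078]
contact_force: [-1.6, 0.8, -1.8]
gripper_width: 0.418
```

```bash
python3 f.py; python3 -c "
from m import *
im=save('side','s13.png'); cv2.imwrite('pics/s13c.png',cv2.resize(im[50:250,190:400,::-1],None,fx=3,fy=3,interpolation=cv2.INTER_CUBIC))"
```

```text
t 20.8667 tcp [0.4436 0.1755 0.3521] Ftool [ 1.79  1.15 -1.39] w 0.418
```

View pics/s13c.png

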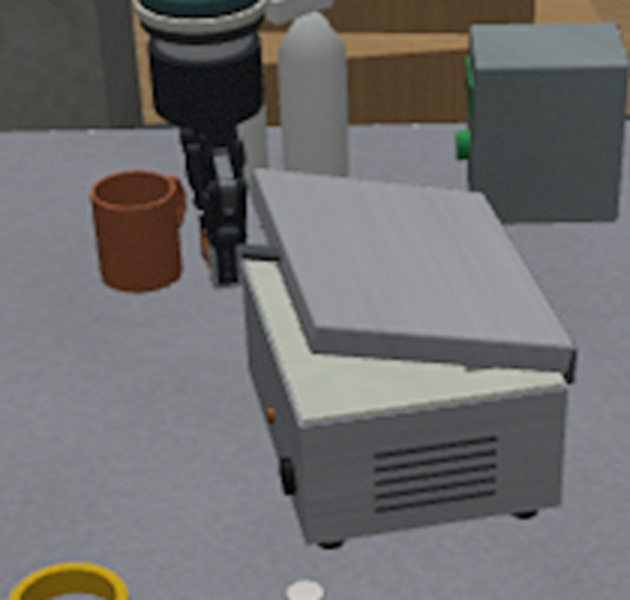

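Call:
play_rows([
  {"dp":[-0.78,0,0.27],"spin":0,"gripper":3},
  {"dp":[-0.77,0,0.3],"spin":0,"gripper":3},
  {"dp":[-0.75,0,0.33],"spin":0,"gripper":3},
  {"dp":[-0.74,0,0.35],"spin":0,"gripper":3},
  {"dp":[-0.73,0,0.38],"spin":0,"gripper":3},
  {"dp":[-0.72,0,0.4],"spin":0,"gripper":3},
  {"dp":[-0.7,0,0.43],"spin":0,"gripper":3},
  {"dp":[-0.69,0,0.45],"spin":0,"gripper":3},
  {"dp":[-0.67,0,0.48],"spin":0,"gripper":3},
  {"dp":[-0.65,0,0.5],"spin":0,"gripper":3},
  {"dp":[0,0,0],"spin":0,"gripper":3},
  {"dp":[0,0,0],"spin":0,"gripper":3},
])

```text
clock: 21.92
tcp_pos: [0.4819, 0.184, 0.4244]
eef_rot: [0.703, -0.079, 0.703, 0.078]
contact_force: [0.4, -4.9, -0.3]
gripper_width: 0.415
```

```bash
cat > a.py <<'E'
from m import *
s=env.get_state(); r=R(); d=s["tcp_pos"]-np.array([.4327,.1731,.296]); l=r.T@d*100
h,z=l[2],-l[0]; rr=np.hypot(23.5,1.8); print("h,z,lat cm",h.round(2),z.round(2),l[1].round(2),"ang",np.degrees(np.arctan2(1.8+z,23.5-h)-np.arctan2(1.8,23.5)).round(2),"radius err mm",(np.hypot(1.8+z,23.5-h)-rr).round(3)*10)
E
python3 f.py; python3 a.py
```

```text
t 21.9167 tcp [0.4819 0.184  0.4244] Ftool [ 0.26 -4.92 -0.66] w 0.415
h,z,lat cm 5.04 12.83 -0.03 ang 34.03 radius err mm -0.15
```

Call:
play_rows([
  {"dp":[-0.64,-0.03,0.52],"spin":0,"gripper":3},
  {"dp":[-0.62,-0.03,0.54],"spin":0,"gripper":3},
  {"dp":[-0.6,-0.01,0.57],"spin":0,"gripper":3},
  {"dp":[-0.29,-0.01,0.29],"spin":0,"gripper":3},
  {"dp":[-0.29,0,0.29],"spin":0,"gripper":3},
  {"dp":[0,0,0],"spin":0,"gripper":3},
  {"dp":[0,0,0],"spin":0,"gripper":3},
])

```text
clock: 22.5
tcp_pos: [0.5033, 0.1883, 0.4482]
eef_rot: [0.703, -0.078, 0.703, 0.079]
contact_force: [0.4, 0.8, -2.4]
gripper_width: 0.418
```

```bash
python3 f.py; python3 a.py;  python3 -c "
from m import *
im=save('side','s14.png'); cv2.imwrite('pics/s14c.png',cv2.resize(im[20:250,190:400,::-1],None,fx=2.6,fy=2.6,interpolation=cv2.INTER_CUBIC))"
```

```text
t 22.5 tcp [0.5033 0.1883 0.4482] Ftool [2.4  0.73 0.59] w 0.418
h,z,lat cm 7.22 15.22 -0.07 ang 41.89 radius err mm -0.10999999999999999
```

View pics/s14c.png

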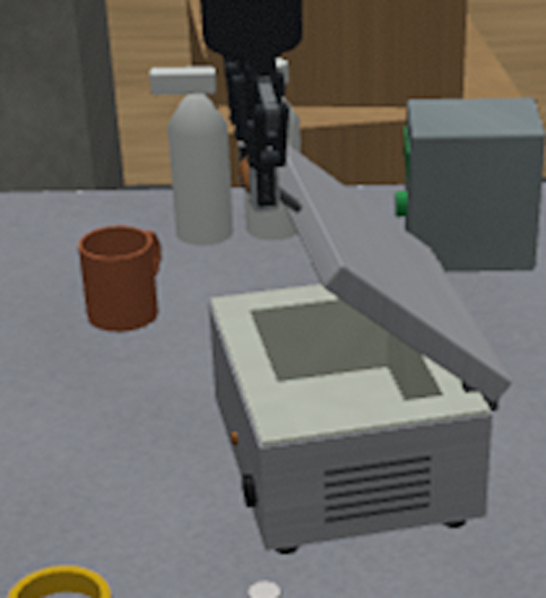

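Call:
play_rows([
  {"dp":[-0.28,0,0.3],"spin":0,"gripper":3},
  {"dp":[-0.27,0,0.31],"spin":0,"gripper":3},
  {"dp":[-0.27,-0.01,0.31],"spin":0,"gripper":3},
  {"dp":[-0.26,0,0.31],"spin":0,"gripper":3},
  {"dp":[-0.22,0,0.24],"spin":0,"gripper":3},
  {"dp":[0,0,0],"spin":0,"gripper":3},
  {"dp":[0,0,0],"spin":0,"gripper":3},
])

```text
clock: 23.13
tcp_pos: [0.5179, 0.1915, 0.4614]
eef_rot: [0.703, -0.078, 0.703, 0.079]
contact_force: [0.0, 3.1, -2.4]
gripper_width: 0.413
```

```bash
python3 f.py; python3 a.py;  python3 -c "
from m import *
im=save('side','s15.png'); cv2.imwrite('pics/s15c.png',cv2.resize(im[60:190,260:400,::-1],None,fx=4.5,fy=4.5,interpolation=cv2.INTER_CUBIC))
im=save('top','t15.png'); cv2.imwrite('pics/t15c.png',cv2.resize(im[150:350,50:270,::-1],None,fx=3,fy=3,interpolation=cv2.INTER_CUBIC))"
```

```text
t 23.1333 tcp [0.5179 0.1915 0.4614] Ftool [2.45 3.   0.72] w 0.413
h,z,lat cm 8.72 16.54 -0.08 ang 46.75 radius err mm -0.14
```

View pics/s15c.png

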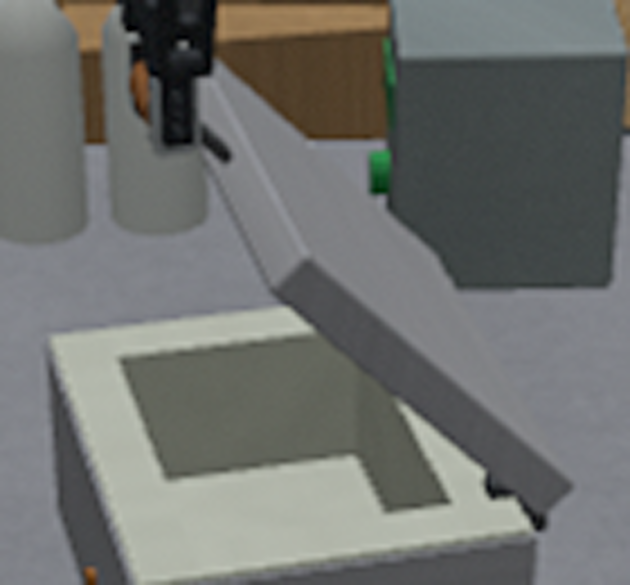

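View pics/t15c.png

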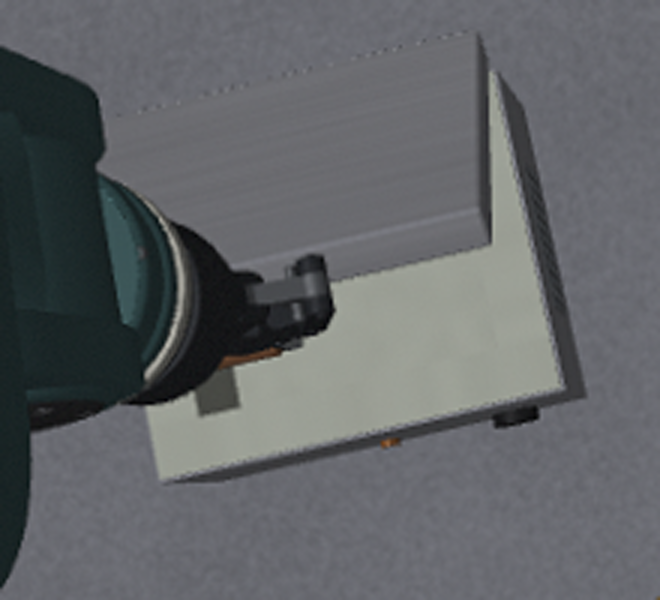

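```bash
cat > lid.py <<'E'
from m import *
from scipy.optimize import least_squares
def un(p,f,o): return np.array([(p[1]+.5)/f-.5+o[1],(p[0]+.5)/f-.5+o[0]])
def P(th,fwd,up,side,c=(.569,.198),yaw=np.radians(12.6)):
    f=fwd*np.cos(th)-up*np.sin(th); u=fwd*np.sin(th)+up*np.cos(th)
    x=.095-f; return np.array([c[0]+x*np.cos(yaw)-side*np.sin(yaw),c[1]+x*np.sin(yaw)+side*np.cos(yaw),.125+u])
def fit(c,obs):
    F=lambda p:np.concatenate([proj(c,P(p[0],*k,c=(p[1],p[2])))-o for k,o in obs]+[[(p[1]-.569)/.002,(p[2]-.198)/.002]])
    s=least_squares(F,[.75,.569,.198]); print(c,np.degrees(s.x[0]),s.x[1:],s.fun.round(1))
E
python3 - <<'E'
from lid import *
u=lambda p:un(p,4.5,(260,60)); v=lambda p:un(p,3,(50,150))
fit("side",[((.19,.03,-.12),u((308,260))),((0,.03,-.12),u((572,488)))])
fit("top",[((.19,.03,-.12),v((482,208))),((0,.03,-.12),v((477,34)))])
E
```

```text
side 46.240005578753944 [0.5677 0.198 ] [-0.5 -0.5  0.2  1.2 -0.6 -0. ]
top 46.99021287869571 [0.5666 0.2   ] [ 0.   0.1 -1.1  0.7 -1.2  1. ]
```

Call:
play_rows([
  {"dp":[0.22,0.01,-0.28],"spin":0,"gripper":3},
  {"dp":[0.23,0.01,-0.28],"spin":0,"gripper":3},
  {"dp":[0.27,0.01,-0.31],"spin":0,"gripper":3},
  {"dp":[0.28,0,-0.31],"spin":0,"gripper":3},
  {"dp":[0.28,0,-0.3],"spin":0,"gripper":3},
  {"dp":[0.28,0,-0.3],"spin":0,"gripper":3},
  {"dp":[0.25,0,-0.25],"spin":0,"gripper":3},
  {"dp":[0.19,0,-0.18],"spin":0,"gripper":3},
  {"dp":[0,0,0],"spin":0,"gripper":3},
  {"dp":[0,0,0],"spin":0,"gripper":3},
  {"dp":[0,0,0],"spin":0,"gripper":3},
  {"dp":[0,0,0],"spin":0,"gripper":3},
])

```text
clock: 24.23
tcp_pos: [0.496, 0.1868, 0.4415]
eef_rot: [0.703, -0.078, 0.703, 0.078]
contact_force: [-2.7, 1.5, 2.7]
gripper_width: 0.415
```

```bash
python3 f.py; python3 a.py;  python3 -c "
from m import *
im=save('side','s16.png'); cv2.imwrite('pics/s16c.png',cv2.resize(im[60:190,260:400,::-1],None,fx=4.5,fy=4.5,interpolation=cv2.INTER_CUBIC))
im=save('top','t16.png'); cv2.imwrite('pics/t16c.png',cv2.resize(im[150:350,50:270,::-1],None,fx=3,fy=3,interpolation=cv2.INTER_CUBIC))"
```

```text
t 24.2333 tcp [0.496  0.1868 0.4415] Ftool [-2.72  2.1  -2.34] w 0.415
h,z,lat cm 6.47 14.56 -0.06 ang 39.46 radius err mm 0.43999999999999995
```

View pics/s16c.png

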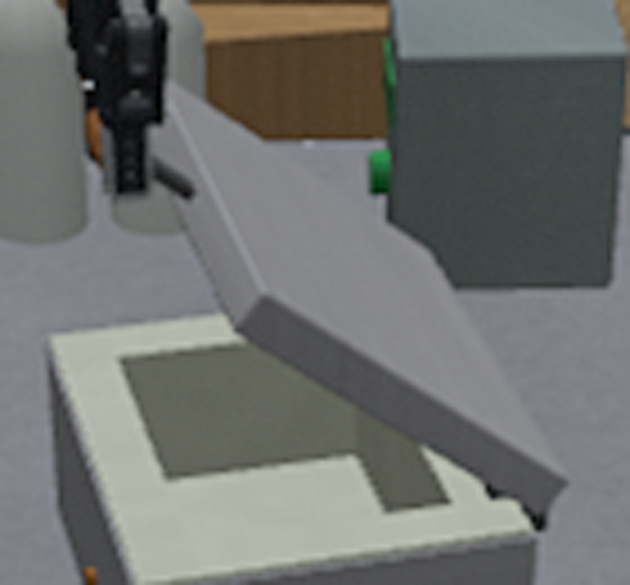

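View pics/t16c.png

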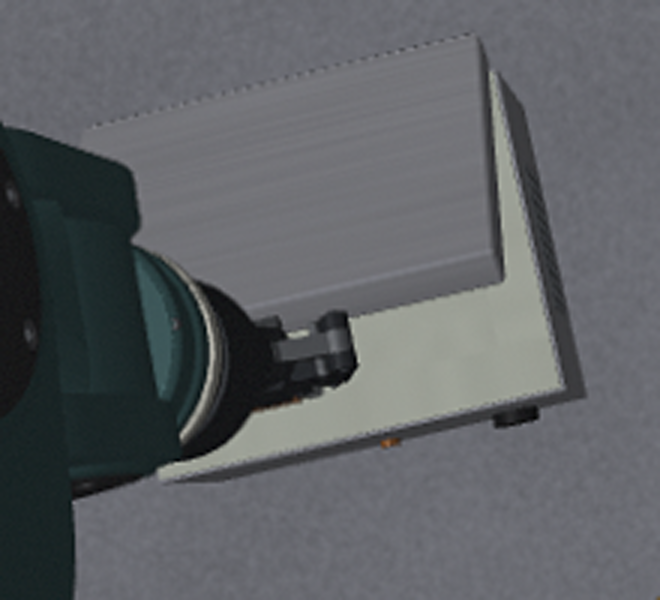

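View pics/t16.png

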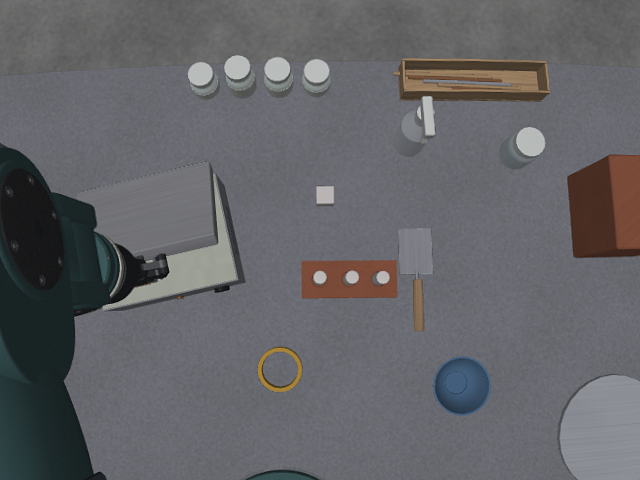

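View pics/s16.png

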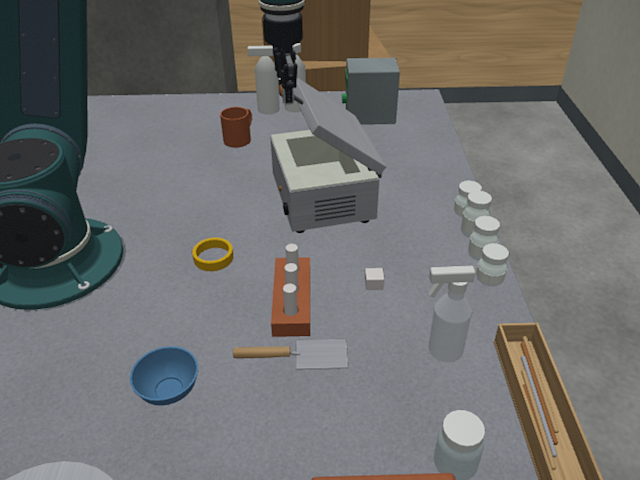

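Lid held, everything else in place. I'll cross-check the lid angle and the post heights.

Run:
```python
from lid import *
u=lambda p:un(p,4.5,(260,60)); v=lambda p:un(p,3,(50,150))
fit("side",[((.19,.03,-.12),u((266,296))),((0,.03,-.12),u((567,485)))])
fit("top",[((.19,.03,-.12),v((498,250))),((0,.03,-.12),v((475,36)))])
# post tops: triangulate
C={}
for c in("top","side"):
    im=cv2.imread(f"pics/{c}16.png" if 0 else f"pics/{c[0]}16.png"); m=(im.min(2)>(140 if c=="top" else 185)).astype(np.uint8)
    n,l,s,ce=cv2.connectedComponentsWithStats(m)
    C[c]=[ce[i][::-1] for i in range(1,n) if 20<s[i,4]<200 and (270<ce[i][1]<285 and 300<ce[i][0]<400 if c=="top" else 280<ce[i][0]<300 and 235<ce[i][1]<300)]
    print(c,np.round(C[c],1))
for a,b in zip(sorted(C["top"],key=lambda p:p[1]),sorted(C["side"],key=lambda p:p[0])):
    o1,r1=ray("top",a);o2,r2=ray("side",b); A=np.c_[r1,-r2]; k=np.linalg.lstsq(A,o2-o1,rcond=None)[0]; p,q=o1+k[0]*r1,o2+k[1]*r2; print(((p+q)/2).round(4),np.linalg.norm(p-q).round(4))
```

```text
side 39.13012140292016 [0.5678 0.1979] [-0.4 -0.5  0.   1.2 -0.6 -0. ]
top 39.5198374873496 [0.5673 0.2   ] [ 0.2 -0.5 -1.   1.4 -0.8  1. ]
top [[276.9 319.6]
 [276.6 351.8]
 [276.9 382.4]]
side [[247.2 291.2]
 [267.  290.5]
 [287.7 289.1]]
[ 0.5046 -0.079   0.0897] 0.0007
[ 0.5042 -0.1363  0.0899] 0.0005
[ 0.5025 -0.1909  0.0895] 0.0006
```

```bash
python3 f.py; python3 -c "
from cell import env
print(env.close_job())"
```

```text
t 24.3333 tcp [0.496  0.1868 0.4415] Ftool [-4.89  2.09 -2.46] w 0.414
the job is handed in; nothing more can be done
None
```

The two loose posts are standing fully down in the middle and far-end sockets, and the kiln lid is held a few degrees short of its balance point. I handed the job in at about 24 s.

- **Posts:** Triangulating from both cameras puts all three post tops 89.5 to 89.9 mm above the table, against the 90 mm expected for a seated post. I pressed each new post down until the force showed it on the socket floor (about 13 to 17 N). The third post was not touched.
- **Lid:** I gripped the handle by its flat ends with 30 N. I raised the lid to about 46.7° (46.2 and 47.0° from the two cameras, balance about 43°). I then brought it back to about 39.4° from the arm's position; the cameras gave 39.1 and 39.5°. The gripper still holds the handle, and the measured force was a few newtons.
- **Other items:** In the last pictures everything else is where it started, and no check failed.
- **Disagreement:** The lid corners and the handle itself gave handle positions about 5 mm apart. I used the one measured from the handle and corrected for the side force once gripped.

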